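# Leak-check the flux bottle on its cap

### The arm

A 6-joint arm with a two-finger parallel gripper is mounted at the origin on the work surface. World frame = base frame: x ahead of the robot, y to its left, z up, the work surface at z = 0. Lengths are in m, angles in degrees, forces in N, time in s.
With the tool pointing down it reaches from about 0.35 to 0.875 m from the base axis. Payload 4.2 kg.
Tool frame: the origin (TCP) lies on the mounting face of the last link; the fingertips stand 182 mm ahead of it and the grasp point (between the pads) lies 164 mm ahead of it (r.tcp_to_grasp is the distance from the TCP to the grasp point, in m); z points along the fingers, y is the line along which they close (so a half turn about z gives the same grasp; the last joint's range is limited). The gripper opens to 87 mm and grips with 3 to 60 N. Pads are 19 mm wide; open, the fingers measure 117 mm over their backs; the gripper's body (75 mm by 190 mm) begins 51 mm behind the grasp point.
Start: joints at [-57.777, 22.042, 0.453, 0, -68.411, -14.817], TCP at [0.187, -0.596, 0.405] pointing down, gripper open.
Joint ranges: [-179.83, 179.83], [-69.29, 118.12], [-61.27, 80.66], [-181.25, 117.63], [-171.15, -9.14], [-177.46, 177.46]. Speed limits (degrees/s): [159.86, 159.86, 180, 180, 180, 180].

### API

Orientations are given as a 3x3 rotation matrix whose columns are the frame's x, y, z axes.
In Python, from station import sense, eyes, r gives the robot as it stands.
- The arm moves only by the tool jog_arm, never from a script. Its argument "increments" is a list of rows, each a list of 4 numbers: the shift along the tool's x, y, z normalised to -1 to 1, where 1 is 0.02 m, then the turn about the tool's z normalised to -1 to 1, where 1 is 0.08 rad. A call has 1 to 10 rows; each row shifts and turns the commanded pose from where the row before left it, along the tool's axes as they then stand; what a row does not reach is not made up. A row lasts 1/10 s, in which the tool goes at most 50 mm and 8.59 degrees, less where a joint would pass 70% of its speed; a pose out of reach is approached as far as the arm can. A call with a number of a shift or a turn outside -1 to 1 is refused whole. A call with a gripper value outside its range is refused whole. "grip" is the finger opening in mm, from 0 to 87, set as the call begins (left out, the last holds). The fingers move at their own pace and stop on an object; the grip force is fixed at half the most. Time passes only in rows, so rows that do not move let the fingers close. It gives the time, the measured TCP pose, the force, the opening and the grip force at its end, in the units of the state.
- sense(): the state, without advancing time (a new reading comes with each control period).
- eyes.capture(name): name is "scene" or "top" or "wrist"; returns the picture (480x640x3 uint8, blue, green, red); there is no depth.
- eyes.get_calibration(name): a dict with "camera_matrix" (3x3 intrinsics, pixels), "R" (3x3) and "t" (3): a world point X has camera coordinates R X + t; the wrist camera has in their place "T_tool_cam" (4x4, takes a point from camera to tool coordinates, whose origin is the TCP and whose axes are the flange's). Camera axes: x right, y down, z forward; pixel columns grow to the right and rows downward; lengths in m; the calibration is good to about 2 mm. The wrist camera is an equidistant fisheye: a pixel r from the principal point sees the ray r / f radians off the axis. A picture is of the moment at which its call begins: read the wrist's pose just before it. get_calibration takes no time and is no camera call.
- r.finish_job(): hands the job in; it is judged then, once.
Trained networks look in the newest picture that a camera, given by its name, has taken for a name from the list of things; names that differ only in an ending like _2 or _b are one class to them, and where a whole thing is asked for, a point or a joint stands for the part that bears it (a point fixed in the world has none). Each returns a list of dicts, best first, with "conf" (0 to 1); they miss things now and then, are a little off and sometimes report something else, mostly with a low value. They report only what shows in the picture. A call takes as long as a camera call. They do not tell look-alikes from the thing itself.
- eyes.spot_in(camera, name): "centre" ([x, y, z] in m, in world coordinates, good to about 4 mm: the middle of the surface that is visible of it).
- eyes.outline_of(camera, name): "mask" (480x640 bool, what is visible of it).
The state is a dict: "time_s": time; "joints": joint angles; "joint_velocities": joint speeds; "effort": joint torques, N m; "tcp_pos": TCP position; "ee_rot": TCP orientation; "wrist_force": force on the tool from outside, world axes, zero at the start; "moment": the same for the moment, N m; "gripper_width": opening from 0.0 (shut) to 1.0 (fully open); "gripper_force": force on a finger pad.
Only numpy, scipy, OpenCV 4.12 (cv2) and the standard library are available. Lean on these libraries where they do the work, as an engineer would, in place of code of your own. Each camera call takes 0.05 s, during which the arm holds its last target. There are 200 camera calls.

### The job

The closed flux bottle has been left lying on its side on its orange mat. Check that it does not leak: stand it upside down on its cap on the white pad of paper wipes and leave it there untouched for at least two seconds, then put it back standing upright in the middle of its orange mat. Set it down gently each time, neither dropping it nor pressing it down hard, and leave the solder spool, the sponge tray, the green key fob and the screwdriver where they are.

Things in the scene. Friction and masses are not known exactly. Their poses are not given: they have to be found in the camera images.
- bottle: Closed square amber bottle, white-red label, red screw cap; 74 mm tall, 0.11 to 0.22 kg, centre of mass about 33 mm from its base. Body 48 x 48 mm, 50 mm high, flat sides; neck 30 mm wide, 6 mm high; cap 34 mm in diameter, 18 mm high. Origin: centre of its base; z from base to cap, x and y normal to its flat sides. Starts lying on a side on the mat, cap to the robot's right, give or take 0.6 rad.
- cap_top (a point): Centre of the flat top of the bottle's cap, on its axis, 74 mm from the centre of its base. The bottle stands stably on its base or on its cap and lies stably on any flat side (its axis then 24 mm above the support), so it may be laid down and regripped, on the mat, the pad or the bare bench.
- mat: Orange rubber-like mat, 100 x 100 mm, 4 mm thick, fixed to the bench: the bottle's place. Origin: centre of its underside, at bench level; z up, x and y along its edges.
- wipe: White pad of paper wipes (a rigid slab), 110 x 110 mm, 6 mm thick, fixed to the bench. Origin: centre of its underside, at bench level; z up, x and y along its edges. Mat and pad lie 170 mm or more apart, centre to centre, one to the robot's left, one to its right; which is which varies.
- spool: Blue spool of solder standing on its flange, 54 mm in diameter, 32 mm high. Bystander. Origin: centre of its underside.
- sponge_tray: Grey open tray with a yellow sponge block, 75 x 60 mm, 22 mm high. Bystander. Origin: centre of its underside.
- fob: Green key fob shell, 55 x 34 x 12 mm, lying flat. Bystander. Origin: centre of its underside.
- driver: Screwdriver with a red handle, 160 mm long, lying on the bench. Bystander. Its x axis runs along the shaft.
Mind the look-alikes: they are no part of the job. There is more than one size of the mat; the job needs the smallest.

How it is judged:
By the outcome, as a careful person would: the job done as asked, in the order asked, and still so for the second after the job is handed in, with the robot touching nothing.
It also fails if it takes over 64 s, if anything falls off the work surface, if the arm or the gripper's body presses on something with over 40 N, if the wrist force passes 120 N, or if a joint passes its speed limit or range.

## Working session

There is one attempt and no reset: what is moved stays moved. The work goes in short steps, Python scripts to look and compute and a tool call to move; the robot and the scene stay as the last step left them, time stands still between calls to the robot, and variables do not carry over. Pictures are saved under pics/ and viewed, at most 10 in all, crops included, and the job is handed in when it is done.

Besides the shell and the picture viewer there is one more tool, called after ">>>" as name([rows], argument=value, ...), one row to a line, values as JSON. jog_arm: Moves the arm, as the interface text tells. Its arguments: {"type":"object","properties":{"increments":{"type":"array"},"grip":{"type":"number"}},"required":["increments"]}

```bash
mkdir -p pics; ls
python3 - <<'E'
from station import sense, eyes, r
import cv2,numpy as np
s=sense();print(s)
for c in("scene","top"):
    cv2.imwrite(f"pics/{c}0.png",eyes.capture(c))
    for n in("bottle","cap_top","mat","wipe","spool","sponge_tray","fob","driver"):
        print(c,n,[(np.round(d["centre"],3).tolist(),round(d["conf"],2)) for d in eyes.spot_in(c,n)])
for c in("scene","top","wrist"):print(eyes.get_calibration(c))
E
```

```text
pics
{'time_s': 0.0, 'joints': array([-5.77776624e+01,  2.20898130e+01,  3.80017062e-01, -2.94049145e-02,
       -6.84114934e+01, -1.48155510e+01]), 'joint_velocities': array([ 0.02194303, -0.0727994 , -0.09145124, -0.00369603, -0.00501221,
       -0.07737485]), 'effort': array([-3.89433126e-04, -3.90661991e+01,  1.87404835e+01,  4.21977818e+00,
        1.10276396e-02, -2.14774468e-04]), 'tcp_pos': array([ 0.18693108, -0.59617025,  0.40366972]), 'ee_rot': array([[-9.54261495e-01, -2.98972362e-01, -7.25004821e-04],
       [-2.98973230e-01,  9.54259307e-01,  2.04527712e-03],
       [ 8.03612650e-05,  2.16848624e-03, -9.99997646e-01]]), 'wrist_force': array([ 0.12787905, -0.48175503, -0.42706101]), 'moment': array([-0.00088223, -0.04683583,  0.03868695]), 'gripper_force': 0.0, 'gripper_width': 0.9992809671164037}
scene bottle []
scene cap_top [([0.587, -0.099, 0.04], 0.97)]
scene mat [([0.62, -0.107, 0.002], 0.94), ([0.413, -0.112, 0.003], 0.86)]
scene wipe [([0.625, 0.178, 0.008], 0.83)]
scene spool [([0.8, 0.087, 0.029], 0.62)]
scene sponge_tray [([0.781, -0.122, 0.018], 0.91)]
scene 
[... 1137 characters left out ...]
    [-9.71686748e-01, -9.85604549e-02, -2.14734025e-01],
       [ 2.13677051e-01,  2.12829393e-02, -9.76672491e-01]]), 't': array([-0.05627249,  0.61479843,  0.91453235])}
{'camera_matrix': array([[371.64829954,   0.        , 319.82237413],
       [  0.        , 371.64829954, 242.43858382],
       [  0.        ,   0.        ,   1.        ]]), 'T_tool_cam': array([[ 4.52657607e-04, -9.60345712e-01, -2.78811600e-01,
         7.63841295e-02],
       [ 9.99999743e-01,  5.89490324e-04, -4.06930754e-04,
         2.35300303e-04],
       [ 5.55150945e-04, -2.78811344e-01,  9.60345733e-01,
         1.96901612e-02],
       [ 0.00000000e+00,  0.00000000e+00,  0.00000000e+00,
         1.00000000e+00]])}
```

View pics/top0.png

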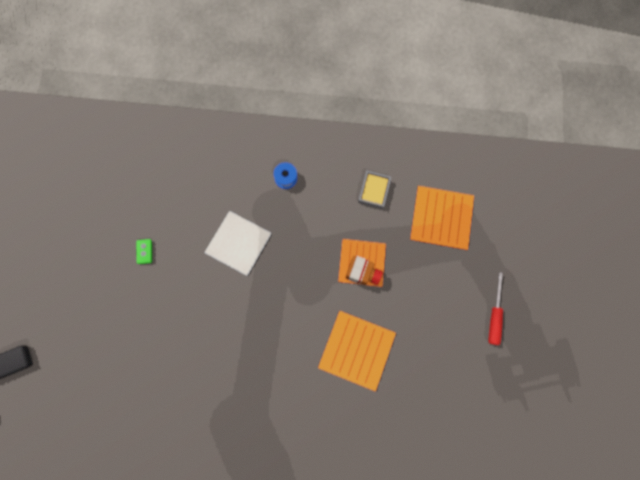

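View pics/scene0.png

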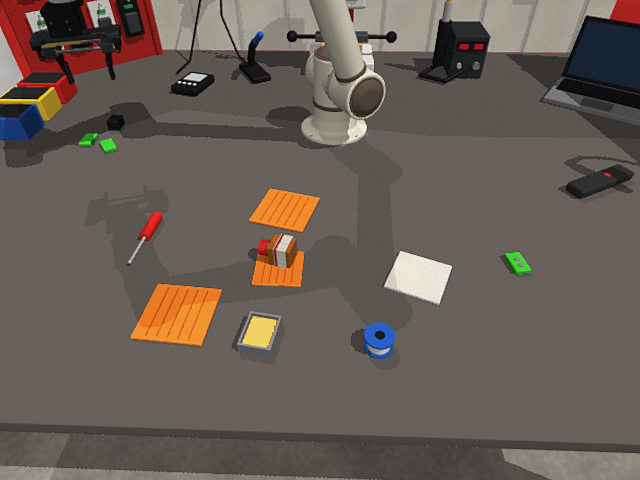

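The picture shows these look-alikes in the top view:
- **Mats:** there are three, at (362,263) with the bottle, (443,217) and (357,350). The one at (362,263) is the smallest.
- **White pad:** there is only one, at (238,243).
- **Bottle:** it lies at (366,270) with the red cap at (377,276), pointing to the robot's right.

Next I'll measure the poses and check the choice with a close crop.

```bash
cat > h.py <<'E'
from station import sense, eyes, r
import cv2,numpy as np
from scipy.optimize import least_squares
def onplane(c,px,z):
    k=eyes.get_calibration(c);K,R,t=k["camera_matrix"],k["R"],k["t"]
    d=np.c_[np.asarray(px,float),np.ones(len(px))]@np.linalg.inv(K).T@R
    C=-R.T@t; return (C+d*((z-C[2])/d[:,2])[:,None])[:,:2]
def proj(c,X):
    k=eyes.get_calibration(c);q=(np.asarray(X)@k["R"].T+k["t"])@k["camera_matrix"].T;return q[:,:2]/q[:,2:]
def colmask(im,lo,hi):
    return cv2.inRange(cv2.cvtColor(im,cv2.COLOR_BGR2HSV),lo,hi)>0
def px(m): return np.argwhere(m)[:,::-1]
E
python3 - <<'E'
from h import *
ims={c:cv2.imread(f"pics/{c}0.png") for c in("top","scene")}
def comps(m,amin=60):
    n,l,s,ce=cv2.connectedComponentsWithStats(m.astype(np.uint8));return [(s[i,4],ce[i],l==i) for i in range(1,n) if s[i,4]>amin]
for c,im in ims.items():
    for nm,lo,hi,z in(("mat",(9,200,120),(18,255,255),.004),("wipe",(0,0,140),(179,50,255),.006)):
        for a,ce,m in comps(colmask(im,lo,hi)):
            p=onplane(c,px(m),z).astype(np.float32)
            if not(.3<p[:,0].mean()<.9 and abs(p[:,1].mean())<.5):continue
            b=cv2.minAreaRect(p*1000);print(c,nm,a,ce.round(),np.round(b[0],1),np.round(b[1],1),round(b[2],1))
    x0,y0,x1,y1=(330,230,400,300) if c=="top" else (240,220,320,300)
    m=colmask(im,(0,150,60),(5,255,255))|colmask(im,(175,150,60),(179,255,255));m2=np.zeros_like(m);m2[y0:y1,x0:x1]=m[y0:y1,x0:x1]
    for a,ce,mm in comps(m2,8):print(c,"red",a,ce,px(mm).min(0),px(mm).max(0))
a=cv2.resize(ims["top"][225:300,325:400],(400,400),interpolation=cv2.INTER_CUBIC)
b=cv2.resize(ims["scene"][220:295,245:320],(400,400),interpolation=cv2.INTER_CUBIC)
cv2.imwrite("pics/crop1.png",np.hstack([a,b]))
E
```

```text
top wipe 2497 [237. 243.] [619.3 182.1] [116.3 117.6] 67.4
top wipe 190 [357. 269.] [586.6 -96.6] [19.3 51.2] 76.4
top wipe 92 [499. 289.] [ 570.8 -417.5] [ 5.8 76.4] 85.2
top red 102 [376.55882353 276.50980392] [372 270] [382 283]
scene mat 1933 [285. 210.] [ 407.5 -111.3] [132.8 134.9] 74.3
scene mat 1203 [278. 272.] [ 603.5 -106.9] [ 99.2 101. ] 89.3
scene mat 3931 [177. 315.] [ 728.4 -285.1] [133.3 134.1] 85.2
scene wipe 277 [283. 250.] [ 553.5 -102.9] [ 27.7 100.5] 86.0
scene wipe 75 [137. 250.] [ 560.1 -420. ] [ 6.2 80.1] 85.3
scene wipe 2287 [419. 277.] [620.5 180.8] [112.  115.2] 67.5
scene wipe 186 [260. 331.] [ 764.4 -124.5] [59.7 75.6] 80.6
scene wipe 63 [380. 351.] [802.8  93.3] [ 9.5 30.7] 6.4
scene red 47 [276.76595745 248.76595745] [274 234] [282 265]
scene red 134 [262.52985075 246.50746269] [258 239] [269 255]
```

View pics/crop1.png

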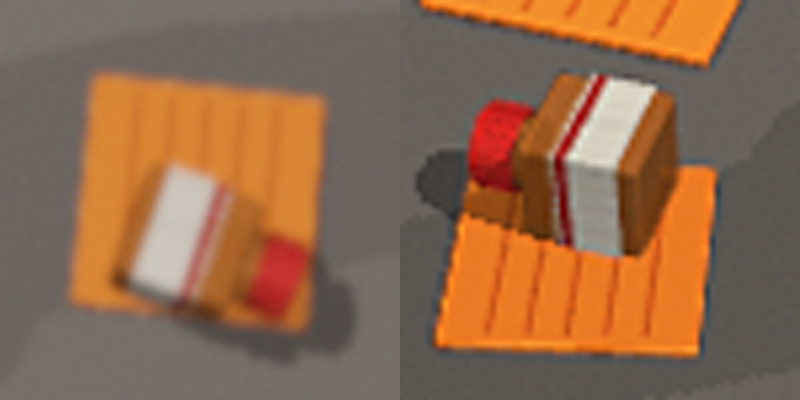

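The crop shows the smallest mat, corners near (95,72), (327,97), (308,330) and (70,302) in its left half. The bottle lies over the mat's robot-side edge with its cap to the right. I'll fit both poses from these corners.

Run:
```python
from h import *
s=.1875
T=lambda l:np.array(l)*s+[325-.4,225-.4]
S=lambda l:(np.array(l)-[400,0])*s+[245-.4,220-.4]
print("mat top",onplane("top",T([(95,72),(327,97),(308,330),(70,302)]),.004).round(4).tolist())
print("mat scene",onplane("scene",S([(715,168),(700,354),(437,348)]),.004).round(4).tolist())
# bottle corners: local (along axis from base, lateral(toward +x-ish), height)
L=.024
P=[(0,L,L),(0,L,-L),(0,-L,L),(.05,L,L),(.05,L,-L),(.05,-L,L)]
O=S([(622,165),(634,255),(674,95),(520,150),(530,236),(560,75)])
capS=S([(497,145)]);capT=T([(278,277)])
OT=T([(265,210),(150,165),(118,280),(212,315)]);PT=[(.05,L,L),(0,L,L),(0,-L,L),(.05,-L,L)]
def X(p,q):
    x,y,z,w=p;a=np.array([np.cos(w),np.sin(w),0]);b=np.array([-np.sin(w),np.cos(w),0])
    return np.array([np.array([x,y,z])+u*a+v*b+[0,0,h] for u,v,h in q])
f=lambda p:np.r_[(proj("scene",X(p,P))-O).ravel(),(proj("top",X(p,PT))-OT).ravel()]
o=least_squares(f,[.57,-.08,.028,-1.9],loss="soft_l1")
print(o.x,np.degrees(o.x[3]),np.round(o.fun,1))
print(X(o.x,[(.01,0,0),(.033,0,0),(.065,0,0)]).round(4).tolist(), proj("scene",X(o.x,[(.065,0,0)])),capS,proj("top",X(o.x,[(.065,0,.017)])),capT)
print(sense()["ee_rot"].round(3).tolist())
```

```text
mat top [[0.6539, -0.0574], [0.653, -0.1581], [0.5513, -0.1569], [0.553, -0.0556]]
mat scene [[0.553, -0.0569], [0.6541, -0.0563], [0.6543, -0.1554]]
[ 0.5819645  -0.07577261  0.02597866 -1.82838325] -104.75864342228199 [ 2.8  1.6  1.7  1.4  0.8 -0.5 -1.2 -0.4 -1.2  0.1 -0.3 -1.2  0.3 -0.1
  0.2  0.4 -1.2 -0.8  3.   0.8]
[[0.5794, -0.0854, 0.026], [0.5736, -0.1077, 0.026], [0.5654, -0.1386, 0.026]] [[264.44354246 246.80010786]] [[262.7875 246.7875]] [[377.0960231  276.97251569]] [[376.725  276.5375]]
[[-0.954, -0.299, 0.0], [-0.299, 0.954, -0.0], [-0.0, -0.0, -1.0]]
```

```bash
cat >> h.py <<'E'
def plan(target,yaw=None,n=None,vmax=.95):
    """rows to bring TCP to target (world); yaw = world angle (deg) of tool x axis"""
    s=sense();p=s["tcp_pos"];R=s["ee_rot"];w0=np.arctan2(R[1,0],R[0,0])
    dw=0 if yaw is None else (np.radians(yaw)-w0+np.pi)%(2*np.pi)-np.pi
    d=np.array(target)-p
    if n is None:n=int(np.ceil(max(np.linalg.norm(d)/.02,abs(dw)/.08)/vmax))or 1
    out=[]
    for i in range(n):
        w=w0+dw*i/n;x=np.array([np.cos(w),np.sin(w),0]);y=np.array([np.sin(w),-np.cos(w),0])
        q=d/n/.02;out.append([q@x,q@y,-q[2],-dw/n/.08])
    out=np.round(out,2)
    print(f"t={s['time_s']:.1f} pos",p.round(4),"yaw",round(float(np.degrees(w0)),2),"F",s["wrist_force"].round(1),"gw",round(s["gripper_width"]*87,1),"gf",round(s["gripper_force"],1),"n",n)
    for i in range(0,n,10):print(str(out[i:i+10].tolist()).replace(" ",""))
E
python3 -c "
from h import *
plan([.580,-.0835,.25],-104.8)"
```

```text
t=0.9 pos [ 0.187  -0.5963  0.4048] yaw -162.59 F [0.5 0.2 0.2] gw 87.2 gf 0.0 n 35
[[-0.75,0.53,0.22,-0.36],[-0.77,0.51,0.22,-0.36],[-0.78,0.49,0.22,-0.36],[-0.8,0.46,0.22,-0.36],[-0.81,0.44,0.22,-0.36],[-0.82,0.42,0.22,-0.36],[-0.84,0.39,0.22,-0.36],[-0.85,0.37,0.22,-0.36],[-0.86,0.34,0.22,-0.36],[-0.87,0.32,0.22,-0.36]]
[[-0.87,0.29,0.22,-0.36],[-0.88,0.27,0.22,-0.36],[-0.89,0.24,0.22,-0.36],[-0.9,0.22,0.22,-0.36],[-0.9,0.19,0.22,-0.36],[-0.91,0.17,0.22,-0.36],[-0.91,0.14,0.22,-0.36],[-0.92,0.11,0.22,-0.36],[-0.92,0.09,0.22,-0.36],[-0.92,0.06,0.22,-0.36]]
[[-0.92,0.03,0.22,-0.36],[-0.92,0.01,0.22,-0.36],[-0.92,-0.02,0.22,-0.36],[-0.92,-0.05,0.22,-0.36],[-0.92,-0.07,0.22,-0.36],[-0.92,-0.1,0.22,-0.36],[-0.91,-0.13,0.22,-0.36],[-0.91,-0.15,0.22,-0.36],[-0.91,-0.18,0.22,-0.36],[-0.9,-0.2,0.22,-0.36]]
[[-0.89,-0.23,0.22,-0.36],[-0.89,-0.26,0.22,-0.36],[-0.88,-0.28,0.22,-0.36],[-0.87,-0.31,0.22,-0.36],[-0.86,-0.33,0.22,-0.36]]
```

>>> jog_arm([
  [-0.75, 0.53, 0.22, -0.36],
  [-0.77, 0.51, 0.22, -0.36],
  [-0.78, 0.49, 0.22, -0.36],
  [-0.8, 0.46, 0.22, -0.36],
  [-0.81, 0.44, 0.22, -0.36],
  [-0.82, 0.42, 0.22, -0.36],
  [-0.84, 0.39, 0.22, -0.36],
  [-0.85, 0.37, 0.22, -0.36],
  [-0.86, 0.34, 0.22, -0.36],
  [-0.87, 0.32, 0.22, -0.36],
], grip=87)

```text
time_s: 1.9
tcp_pos: [0.2999, -0.4493, 0.3607]
ee_rot: [[-0.829, -0.559, 0.0], [-0.559, 0.829, -0.0], [-0.0, -0.0, -1.0]]
wrist_force: [0.4, -0.2, 0.2]
gripper_width: 1.0
gripper_force: 0.0
```

>>> jog_arm([
  [-0.87, 0.29, 0.22, -0.36],
  [-0.88, 0.27, 0.22, -0.36],
  [-0.89, 0.24, 0.22, -0.36],
  [-0.9, 0.22, 0.22, -0.36],
  [-0.9, 0.19, 0.22, -0.36],
  [-0.91, 0.17, 0.22, -0.36],
  [-0.91, 0.14, 0.22, -0.36],
  [-0.92, 0.11, 0.22, -0.36],
  [-0.92, 0.09, 0.22, -0.36],
  [-0.92, 0.06, 0.22, -0.36],
])

```text
time_s: 2.9
tcp_pos: [0.4122, -0.3029, 0.3168]
ee_rot: [[-0.636, -0.771, 0.0], [-0.771, 0.636, -0.0], [-0.0, -0.001, -1.0]]
wrist_force: [0.1, -0.2, -0.8]
gripper_width: 0.998
gripper_force: 0.0
```

>>> jog_arm([
  [-0.92, 0.03, 0.22, -0.36],
  [-0.92, 0.01, 0.22, -0.36],
  [-0.92, -0.02, 0.22, -0.36],
  [-0.92, -0.05, 0.22, -0.36],
  [-0.92, -0.07, 0.22, -0.36],
  [-0.92, -0.1, 0.22, -0.36],
  [-0.91, -0.13, 0.22, -0.36],
  [-0.91, -0.15, 0.22, -0.36],
  [-0.91, -0.18, 0.22, -0.36],
  [-0.9, -0.2, 0.22, -0.36],
])

```text
time_s: 3.9
tcp_pos: [0.5248, -0.1564, 0.2726]
ee_rot: [[-0.391, -0.921, 0.0], [-0.921, 0.391, -0.0], [-0.0, -0.0, -1.0]]
wrist_force: [-0.3, 0.3, 0.1]
gripper_width: 1.0
gripper_force: 0.0
```

>>> jog_arm([
  [-0.89, -0.23, 0.22, -0.36],
  [-0.89, -0.26, 0.22, -0.36],
  [-0.88, -0.28, 0.22, -0.36],
  [-0.87, -0.31, 0.22, -0.36],
  [-0.86, -0.33, 0.22, -0.36],
  [0, 0, 0, 0],
])

```text
time_s: 4.5
tcp_pos: [0.5819, -0.0821, 0.2499]
ee_rot: [[-0.253, -0.968, -0.0], [-0.968, 0.253, -0.0], [0.0, 0.0, -1.0]]
wrist_force: [0.3, -0.6, -0.2]
gripper_width: 0.998
gripper_force: 0.0
```

```bash
python3 -c "
from h import *
im=eyes.capture('wrist');cv2.imwrite('pics/w1.png',im)
plan([.580,-.0835,.192],-104.8,n=6)"
```

```text
t=4.5 pos [ 0.5811 -0.0829  0.2501] yaw -104.73 F [-0.6  0.2 -0.2] gw 87.0 gf 0.0 n 6
[[0.01,0.01,0.48,0.0],[0.01,0.01,0.48,0.0],[0.01,0.01,0.48,0.0],[0.01,0.01,0.48,0.0],[0.01,0.01,0.48,0.0],[0.01,0.01,0.48,0.0]]
```

View pics/w1.png

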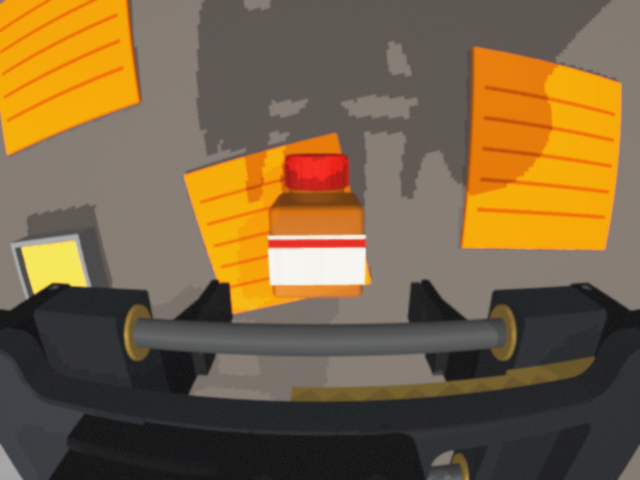

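The wrist view shows the bottle in line with the tool: its centre column is 317, its base edge is at row 296 and its cap is at the top (316,172). The base edge is about 5 mm behind the grasp axis, so I'll move 4 mm forward and descend.

>>> jog_arm([
  [0.05, 0.0, 0.5, 0],
  [0.05, 0.0, 0.5, 0],
  [0.05, 0, 0.5, 0],
  [0.05, 0, 0.5, 0],
  [0, 0, 0.5, 0],
  [0, 0, 0.4, 0],
], grip=60)

```text
time_s: 5.15
tcp_pos: [0.5791, -0.0882, 0.1916]
ee_rot: [[-0.257, -0.967, -0.001], [-0.967, 0.257, -0.0], [0.0, 0.001, -1.0]]
wrist_force: [-0.1, -0.2, 0.0]
gripper_width: 0.694
gripper_force: 0.0
```

>>> jog_arm([
  [0, 0, 0, 0],
  [0, 0, 0, 0],
  [0, 0, 0, 0],
  [0, 0, 0, 0],
], grip=47)

```text
time_s: 5.55
tcp_pos: [0.5796, -0.0879, 0.1932]
ee_rot: [[-0.256, -0.967, 0.001], [-0.967, 0.256, 0.0], [-0.0, -0.001, -1.0]]
wrist_force: [-0.2, -0.0, -0.8]
gripper_width: 0.553
gripper_force: 29.7
```

>>> jog_arm([
  [0, 0, -0.4, 0],
  [0, 0, -0.6, 0],
  [0, 0, -0.6, 0],
  [0, 0, -0.6, 0],
  [0, 0, -0.6, 0],
  [0, 0, -0.3, 0],
  [0, 0, 0, 0],
])

```text
time_s: 6.25
tcp_pos: [0.5796, -0.0879, 0.2562]
ee_rot: [[-0.256, -0.967, 0.003], [-0.967, 0.256, 0.0], [-0.001, -0.002, -1.0]]
wrist_force: [0.6, -0.2, -1.5]
gripper_width: 0.553
gripper_force: 29.7
```

```bash
cat >> h.py <<'E'
def look(name,cams=("scene","top"),crop=True):
    outs=[]
    for c in cams:
        im=eyes.capture(c)
        g=sense();p=g["tcp_pos"]-[0,0,.16]
        if c!="wrist" and crop:
            u,v=proj(c,[p])[0].astype(int);u=np.clip(u,55,585);v=np.clip(v,55,425);im=im[v-55:v+55,u-55:u+55]
        else: im=im[0:400,120:520]
        outs.append(cv2.resize(im,(400,400),interpolation=cv2.INTER_CUBIC))
    cv2.imwrite(f"pics/{name}.png",np.hstack(outs))
E
python3 -c "
from h import *
look('l1',('scene','wrist'))
s=sense();print(s['wrist_force'],s['moment'],s['gripper_force'],s['tcp_pos'])"
```

```text
[ 0.01877038 -0.08381735 -2.16286778] [0.07799056 0.06701129 0.06832639] 29.697753155229663 [ 0.57911876 -0.08793887  0.25463086]
```

View pics/l1.png

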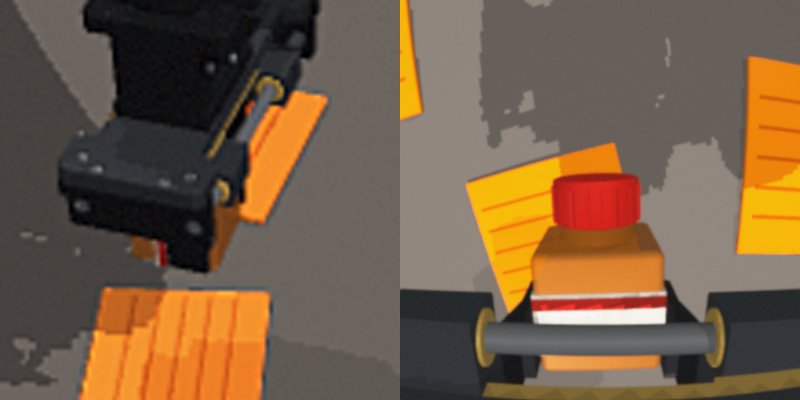

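>>> jog_arm([
  [0, 0, 0.6, 0],
  [0, 0, 0.8, 0],
  [0, 0, 0.6, 0],
  [0, 0, 0, 0],
])

```text
time_s: 6.75
tcp_pos: [0.5783, -0.088, 0.2116]
ee_rot: [[-0.257, -0.966, -0.006], [-0.966, 0.257, -0.0], [0.002, 0.006, -1.0]]
wrist_force: [-0.7, -0.0, -2.0]
gripper_width: 0.552
gripper_force: 29.7
```

>>> jog_arm([
  [0, 0, 0, 0],
  [0, 0, 0, 0],
], grip=48)

```text
time_s: 6.95
tcp_pos: [0.5797, -0.0879, 0.2151]
ee_rot: [[-0.256, -0.967, 0.001], [-0.967, 0.256, -0.0], [-0.0, -0.001, -1.0]]
wrist_force: [-0.0, -0.6, -1.8]
gripper_width: 0.555
gripper_force: 12.8
```

>>> jog_arm([
  [0, 0, 0, 0],
  [0, 0, 0, 0],
], grip=48.1)

```text
time_s: 7.15
tcp_pos: [0.5795, -0.0879, 0.2154]
ee_rot: [[-0.256, -0.967, 0.001], [-0.967, 0.256, 0.0], [-0.0, -0.001, -1.0]]
wrist_force: [-0.4, 0.4, -2.2]
gripper_width: 0.562
gripper_force: 10.3
```

>>> jog_arm([
  [0, 0, 0, 0],
  [0, 0, 0, 0],
  [0, 0, 0, 0],
], grip=48.35)

```text
time_s: 7.45
tcp_pos: [0.5793, -0.088, 0.2149]
ee_rot: [[-0.256, -0.967, 0.0], [-0.967, 0.256, 0.0], [-0.0, -0.0, -1.0]]
wrist_force: [-0.3, 0.2, -1.5]
gripper_width: 0.557
gripper_force: 4.9
```

```bash
python3 -c "
from h import *
look('l2',('wrist',))
s=sense();print(s['time_s'],s['wrist_force'],s['moment'],s['gripper_force'],s['tcp_pos'])
m=eyes.outline_of('wrist','bottle');print([(d['conf'],px(d['mask']).min(0),px(d['mask']).max(0)) for d in m])
im=cv2.imread('pics/l2.png');q=px(colmask(im,(0,180,60),(6,255,255)));q=q[q[:,1]<260];print(q.min(0),q.max(0))
im=cv2.imread('pics/l1.png')[:,400:];q=px(colmask(im,(0,180,60),(6,255,255)));q=q[q[:,1]<260];print(q.min(0),q.max(0))
"
```

```text
7.5 [ 0.73039082  0.48723726 -1.96203938] [0.01854926 0.098456   0.06245733] 4.878537723350576 [ 0.57934311 -0.08795054  0.21484276]
[(0.74, array([251, 172]), array([385, 370]))]
[152 174] [239 229]
[152 174] [239 230]
```

>>> jog_arm([
  [0, 0, 0.4, 0],
  [0, 0, 0, 0],
  [0, 0, 0, 0],
], grip=48.43)

```text
time_s: 7.85
tcp_pos: [0.5793, -0.088, 0.2065]
ee_rot: [[-0.256, -0.967, -0.001], [-0.967, 0.256, -0.0], [0.0, 0.001, -1.0]]
wrist_force: [-0.2, 0.3, -0.1]
gripper_width: 0.557
gripper_force: 0.4
```

```bash
cat >> h.py <<'E'
def cap():
    im=eyes.capture('wrist')[0:400,120:520];s=sense()
    q=px(colmask(im,(0,180,60),(6,255,255)));q=q[q[:,1]<260]
    print('t',round(s['time_s'],2),'cap',*( (q.min(0),q.max(0)) if len(q) else ()),'gf',round(s['gripper_force'],1),'Fz',s['wrist_force'].round(1),'z',s['tcp_pos'].round(4))
E
python3 -c "
from h import *
cap()"
```

```text
t 7.9 cap [162 175] [242 226] gf 0.4 Fz [ 0.5 -0.3 -0.2] z [ 0.5793 -0.088   0.2066]
```

>>> jog_arm([
  [-0.1, 0, 0.2, 0],
  [-0.22, 0, 0.3, 0],
  [0, 0, 0.2, 0],
  [0, 0, 0, 0],
], grip=54)

```text
time_s: 8.3
tcp_pos: [0.5808, -0.0816, 0.1919]
ee_rot: [[-0.256, -0.967, -0.002], [-0.967, 0.256, -0.0], [0.001, 0.001, -1.0]]
wrist_force: [-0.6, 0.0, -0.6]
gripper_width: 0.619
gripper_force: 0.0
```

>>> jog_arm([
  [0, 0, 0, 0],
  [0, 0, 0, 0],
  [0, 0, 0, 0],
], grip=47.8)

```text
time_s: 8.6
tcp_pos: [0.5809, -0.0818, 0.1929]
ee_rot: [[-0.256, -0.967, -0.0], [-0.967, 0.256, 0.0], [-0.0, 0.0, -1.0]]
wrist_force: [-0.1, 0.6, 0.8]
gripper_width: 0.557
gripper_force: 0.4
```

>>> jog_arm([
  [0, 0, -0.4, 0],
  [0, 0, -0.6, 0],
  [0, 0, 0, 0],
  [0, 0, 0, 0],
])

```text
time_s: 9.0
tcp_pos: [0.581, -0.0818, 0.2134]
ee_rot: [[-0.256, -0.967, 0.001], [-0.967, 0.256, 0.0], [-0.001, -0.001, -1.0]]
wrist_force: [-0.7, 0.6, -1.8]
gripper_width: 0.552
gripper_force: 6.5
```

```bash
python3 -c "
from h import *
cap()"
```

```text
t 9.05 cap [160 161] [239 204] gf 6.4 Fz [-0.4 -0.1 -2.5] z [ 0.5808 -0.0818  0.2129]
```

>>> jog_arm([
  [0, 0, -0.5, 0],
  [0, 0, 0, 0],
])

```text
time_s: 9.25
tcp_pos: [0.5815, -0.0818, 0.224]
ee_rot: [[-0.256, -0.967, 0.002], [-0.967, 0.256, -0.0], [-0.0, -0.002, -1.0]]
wrist_force: [-0.0, -0.1, -1.2]
gripper_width: 0.553
gripper_force: 6.4
```

```bash
python3 -c "
from h import *
cap()"
```

```text
t 9.3 cap [161 161] [239 204] gf 6.5 Fz [ 0.1 -0.6 -0.8] z [ 0.5813 -0.0818  0.2235]
```

>>> jog_arm([
  [0, 0, 0, 0],
  [0, 0, 0, 0],
], grip=48)

```text
time_s: 9.5
tcp_pos: [0.5811, -0.0817, 0.223]
ee_rot: [[-0.256, -0.967, 0.0], [-0.967, 0.256, -0.0], [-0.0, -0.0, -1.0]]
wrist_force: [0.2, -0.3, 0.8]
gripper_width: 0.555
gripper_force: 0.3
```

```bash
python3 -c "
from h import *
cap()"
```

```text
t 9.55 cap [164 185] [236 232] gf 0.3 Fz [-0.6 -0.7  0.3] z [ 0.5811 -0.0817  0.2229]
```

```bash
python3 -c "
from h import *
look('l3',('scene','wrist'))"
```

```text
(no output)
```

View pics/l3.png

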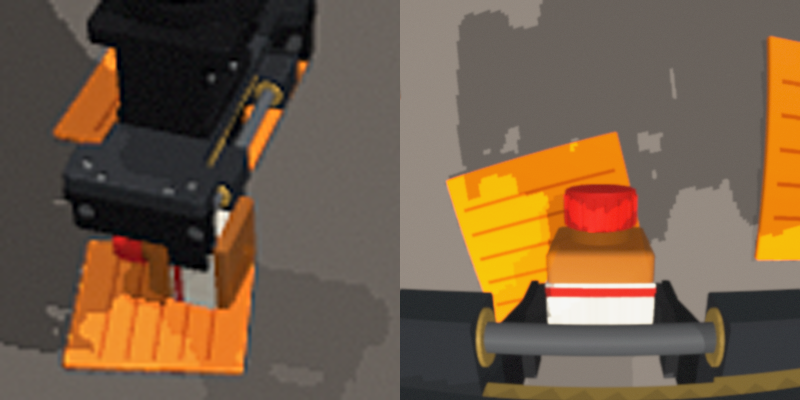

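The scene half shows the bottle tilted, with the cap low on the left near (125,245) and the base edge high at (250,200). It has swung in the grip. I'll tighten and lift.

>>> jog_arm([
  [0, 0, 0, 0],
  [0, 0, 0, 0],
  [0, 0, 0, 0],
], grip=47.7)

```text
time_s: 9.95
tcp_pos: [0.5811, -0.0817, 0.2229]
ee_rot: [[-0.256, -0.967, 0.0], [-0.967, 0.256, -0.0], [-0.0, -0.0, -1.0]]
wrist_force: [0.0, 0.5, 0.6]
gripper_width: 0.549
gripper_force: 8.6
```

>>> jog_arm([
  [0, 0, -0.3, 0],
  [0, 0, -0.4, 0],
  [0, 0, 0, 0],
])

```text
time_s: 10.25
tcp_pos: [0.5815, -0.0817, 0.238]
ee_rot: [[-0.256, -0.967, 0.003], [-0.967, 0.256, 0.0], [-0.001, -0.002, -1.0]]
wrist_force: [0.1, -0.1, -1.0]
gripper_width: 0.55
gripper_force: 8.6
```

```bash
python3 -c "
from h import *
cap()"
```

```text
t 10.3 cap [164 185] [236 232] gf 8.6 Fz [ 0.5 -0.3 -2. ] z [ 0.5812 -0.0818  0.2375]
```

>>> jog_arm([
  [0, 0, 0, 0],
  [0, 0, 0, 0],
], grip=47.9)

```text
time_s: 10.5
tcp_pos: [0.5808, -0.0818, 0.2365]
ee_rot: [[-0.256, -0.967, -0.001], [-0.967, 0.256, 0.0], [0.0, 0.001, -1.0]]
wrist_force: [0.6, 0.5, -2.3]
gripper_width: 0.552
gripper_force: 2.9
```

```bash
python3 -c "
from h import *
cap()"
```

```text
t 10.55 cap [164 185] [236 232] gf 2.9 Fz [ 0.5 -1.3 -1.7] z [ 0.5809 -0.0818  0.2365]
```

>>> jog_arm([
  [0, 0, 0, 0],
  [0, 0, 0, 0],
], grip=48.0)

```text
time_s: 10.75
tcp_pos: [0.5812, -0.0817, 0.237]
ee_rot: [[-0.256, -0.967, 0.001], [-0.967, 0.256, -0.0], [-0.0, -0.001, -1.0]]
wrist_force: [0.0, 0.2, 0.4]
gripper_width: 0.552
gripper_force: 0.0
```

```bash
python3 -c "
from h import *
cap()"
```

```text
t 10.8 cap [167 195] [234 239] gf 0.0 Fz [0.2 0.8 0. ] z [ 0.5813 -0.0818  0.2371]
```

```bash
cat >> h.py <<'E'
import sys
def column(im,c0=312,c1=326):
    h=cv2.cvtColor(im[:,c0:c1].mean(1,keepdims=True).astype(np.uint8),cv2.COLOR_BGR2HSV)[:,0].astype(int)
    lab=['w' if s<70 and v>150 else 'r' if (hh<6 or hh>174) and s>140 and v>70 else 'a' if 6<=hh<22 and s>130 and v>60 else '.' for hh,s,v in h]
    out=[];st=0
    for i in range(1,len(lab)+1):
        if i==len(lab) or lab[i]!=lab[st]:
            if i-st>1:out.append((lab[st],st,i-1))
            st=i
    return out
k=eyes.get_calibration('wrist');Tc=k['T_tool_cam'];fx=k['camera_matrix'][0,0];cx,cy=k['camera_matrix'][:2,2]
def wproj(P): # tool coords->pixel
    q=(np.asarray(P)-Tc[:3,3])@Tc[:3,:3];rr=np.hypot(q[:,0],q[:,1]);th=np.arctan2(rr,q[:,2])
    return np.c_[cx+fx*th*q[:,0]/rr,cy+fx*th*q[:,1]/rr]
def wray(row):
    a=(row-cy)/fx;d=Tc[:3,:3]@[0,np.sin(a),np.cos(a)];return Tc[[0,2],3],d[[0,2]]
E
python3 - <<'E'
from h import *
im=cv2.imread('pics/w1.png')
for l,a,b in column(im):
    if a<300 and a>140:
        z=.25-.052 if l!='r' or a>200 else .25-.045
        f=lambda row:(lambda o,d:o[0]+d[0]*(z-o[1])/d[1])(*wray(row))
        print(l,a,b,round(f(a-.5)*1000,1),round(f(b+.5)*1000,1))
im=eyes.capture('wrist');cv2.imwrite('pics/w2.png',im);print([c for c in column(im) if c[1]<420])
E
```

```text
r 155 189 67.8 50.2
a 190 234 51.2 28.7
w 236 238 28.2 26.6
r 240 246 26.1 22.5
w 248 284 21.9 1.9
a 285 297 1.9 -5.6
. 298 387 -5.6 -65.7
[('.', 0, 134), ('a', 135, 194), ('r', 195, 239), ('a', 240, 285), ('w', 287, 289), ('r', 291, 297), ('.', 298, 299), ('w', 300, 324), ('.', 325, 387), ('a', 388, 400), ('.', 401, 479)]
```

```bash
cat >> h.py <<'E'
def tilt(im=None):
    if im is None: im=eyes.capture('wrist')
    c=[q for q in column(im) if 60<q[1]<330 and q[0]!='.'];R=[q for q in c if q[0]=='r']
    obs=[];g=[q for q in R if q[2]-q[1]>20];s=[q for q in R if q[2]-q[1]<=16 and g and q[1]>g[0][2]]
    if g: obs+=[(74,17,g[0][1]-.5),(56,17,g[0][2]+.5)]
    if s: obs+=[(31.7,24,s[0][1]-.5),(28.1,24,s[0][2]+.5)]
    for q in c:
        if q[0]=='w' and q[2]-q[1]>8 and q[2]<320: obs.append((7.5,24,q[2]+.5))
    obs=np.array(obs)
    # in tool frame: axis a=(cos,sin) (x fwd, z down), up normal n=(sin,-cos)
    def pts(p):
        a=np.array([np.cos(p[2]),np.sin(p[2])]);n=np.array([np.sin(p[2]),-np.cos(p[2])])
        return np.array([p[0],p[1]])+np.outer(obs[:,0],a)/1e3+np.outer(obs[:,1],n)/1e3
    f=lambda p:wproj(np.c_[pts(p)[:,0],0*obs[:,0],pts(p)[:,1]])[:,1]-obs[:,2]
    best=min((least_squares(f,[0,.17,t0]) for t0 in(0,.5,1.,1.4)),key=lambda o:o.cost)
    x,z,t=best.x;S=sense()
    print(f"t={S['time_s']:.2f} base(tool x,z) {x*1e3:.1f} {z*1e3:.1f} tilt {np.degrees(t):.1f} res",best.fun.round(1),"gf",round(S['gripper_force'],1),"F",S['wrist_force'].round(1),"tcp",S['tcp_pos'].round(4))
    g=np.array([0,.164])-[x,z];print("grip at u,h (mm)",(g@[np.cos(t),np.sin(t)]*1e3).round(1),(g@[np.sin(t),-np.cos(t)]*1e3).round(1),"captop world z",round(S['tcp_pos'][2]-(z+.074*np.sin(t)),4), "lowest cap rim z",round(S['tcp_pos'][2]-(z+.074*np.sin(t)+.017*np.cos(t)),4));print(c)
E
python3 -c "
from h import *
tilt(cv2.imread('pics/w2.png'))"
```

```text
t=10.85 base(tool x,z) -21.5 201.5 tilt -4.8 res [ 2.1 -3.7  0.8  0.7] gf 0.0 F [0.  0.1 0.1] tcp [ 0.5812 -0.0818  0.2371]
grip at u,h (mm) 24.6 35.6 captop world z 0.0418 lowest cap rim z 0.0248
[('a', 135, 194), ('r', 195, 239), ('a', 240, 285), ('w', 287, 289), ('r', 291, 297), ('w', 300, 324)]
```

```bash
python3 - <<'E'
s=open('h.py').read()
s=s.replace("    f=lambda p:wproj(np.c_[pts(p)[:,0],0*obs[:,0],pts(p)[:,1]])[:,1]-obs[:,2]\n","""    def f(p):
        global_obs=obs.copy();q=pts(p);e=wproj(np.c_[q[:,0],0*obs[:,0],q[:,1]])[:,1]
        if g:
            n=np.array([np.sin(p[2]),-np.cos(p[2])]);b=q[0]-.034*n
            e[0]=min(e[0],wproj([[b[0],0,b[1]]])[0,1])
        return e-obs[:,2]
""")
open('h.py','w').write(s)
E
python3 -c "
from h import *
tilt(cv2.imread('pics/w1.png'))
tilt(cv2.imread('pics/w2.png'))"
```

```text
t=10.85 base(tool x,z) -7.0 222.0 tilt 2.6 res [-0.1  0.2 -0.2 -0.2  0.2] gf 0.0 F [0.  0.1 0.1] tcp [ 0.5812 -0.0818  0.2371]
grip at u,h (mm) 4.4 58.3 captop world z 0.0117 lowest cap rim z -0.0053
[('a', 136, 154), ('r', 155, 189), ('a', 190, 234), ('w', 236, 238), ('r', 240, 246), ('w', 248, 284), ('a', 285, 297)]
t=10.85 base(tool x,z) -29.8 211.4 tilt 1.6 res [ 0.  -0.   0.2 -0.1] gf 0.0 F [0.  0.1 0.1] tcp [ 0.5812 -0.0818  0.2371]
grip at u,h (mm) 28.4 48.3 captop world z 0.0236 lowest cap rim z 0.0066
[('a', 135, 194), ('r', 195, 239), ('a', 240, 285), ('w', 287, 289), ('r', 291, 297), ('w', 300, 324)]
```

>>> jog_arm([
  [-0.67, 0, 0, 0],
  [-0.67, 0, 0, 0],
  [0, 0, 0.8, 0],
  [0, 0, 0.8, 0],
  [0, 0, 0.65, 0],
  [0, 0, 0, 0],
], grip=56)

```text
time_s: 11.45
tcp_pos: [0.5874, -0.0552, 0.1898]
ee_rot: [[-0.256, -0.967, -0.004], [-0.967, 0.256, -0.0], [0.001, 0.004, -1.0]]
wrist_force: [0.5, 0.7, -0.2]
gripper_width: 0.64
gripper_force: 0.0
```

>>> jog_arm([
  [0, 0, 0, 0],
  [0, 0, 0, 0],
  [0, 0, 0, 0],
  [0, 0, 0, 0],
  [0, 0, 0, 0],
], grip=47.8)

```text
time_s: 11.95
tcp_pos: [0.5878, -0.0559, 0.1923]
ee_rot: [[-0.256, -0.967, 0.0], [-0.967, 0.256, 0.0], [-0.0, -0.0, -1.0]]
wrist_force: [-0.7, 1.3, 1.7]
gripper_width: 0.551
gripper_force: 5.2
```

>>> jog_arm([
  [0, 0, -0.4, 0],
  [0, 0, -0.7, 0],
  [0, 0, -0.7, 0],
  [0, 0, -0.7, 0],
  [0, 0, 0, 0],
])

```text
time_s: 12.45
tcp_pos: [0.5888, -0.0558, 0.2448]
ee_rot: [[-0.256, -0.967, 0.006], [-0.967, 0.256, 0.0], [-0.002, -0.006, -1.0]]
wrist_force: [0.3, 0.1, -1.6]
gripper_width: 0.554
gripper_force: 6.2
```

```bash
python3 -c "
from h import *
tilt()"
```

```text
t=12.50 base(tool x,z) -3.5 156.3 tilt 9.2 res [ 0.4 -0.7  0.5 -0.2] gf 6.2 F [-0.1  0.2 -3.2] tcp [ 0.5882 -0.0559  0.2434]
grip at u,h (mm) 4.7 -7.0 captop world z 0.0752 lowest cap rim z 0.0585
[('a', 90, 148), ('r', 149, 200), ('a', 201, 265), ('w', 267, 269), ('r', 272, 282), ('w', 284, 324)]
```

>>> jog_arm([
  [0, 0, -0.7, 0],
  [0, 0, 0.7, 0],
  [0, 0, -0.7, 0],
  [0, 0, 0.7, 0],
  [0, 0, -0.7, 0],
  [0, 0, 0.7, 0],
], grip=47.85)

```text
time_s: 13.1
tcp_pos: [0.5889, -0.0557, 0.2448]
ee_rot: [[-0.255, -0.967, 0.005], [-0.967, 0.255, -0.0], [-0.001, -0.005, -1.0]]
wrist_force: [-5.1, 3.5, 15.4]
gripper_width: 0.551
gripper_force: 10.8
```

```bash
python3 -c "
from h import *
tilt()"
```

```text
Traceback (most recent call last):
  File "h.py", line 75, in tilt
    best=min((least_squares(f,[0,.17,t0]) for t0 in(0,.5,1.,1.4)),key=lambda o:o.cost)
  File "h.py", line 75, in <genexpr>
    best=min((least_squares(f,[0,.17,t0]) for t0 in(0,.5,1.,1.4)),key=lambda o:o.cost)
              ~~~~~~~~~~~~~^^^^^^^^^^^^^^
  File "h.py", line 70, in f
    global_obs=obs.copy();q=pts(p);e=wproj(np.c_[q[:,0],0*obs[:,0],q[:,1]])[:,1]
                            ~~~^^^
  File "h.py", line 68, in pts
    return np.array([p[0],p[1]])+np.outer(obs[:,0],a)/1e3+np.outer(obs[:,1],n)/1e3
                                          ~~~^^^^^
IndexError: too many indices for array: array is 1-dimensional, but 2 were indexed
```

Cap not visible now, so the bottle may be hanging. I'll look.

```bash
python3 -c "
from h import *
look('l4',('scene','wrist'))
s=sense();print(s['wrist_force'],s['gripper_force'],s['gripper_width']*87)"
```

```text
[ 0.9385782  -0.16255474  0.45042628] 5.3866032510995865 47.61377821745018
```

View pics/l4.png

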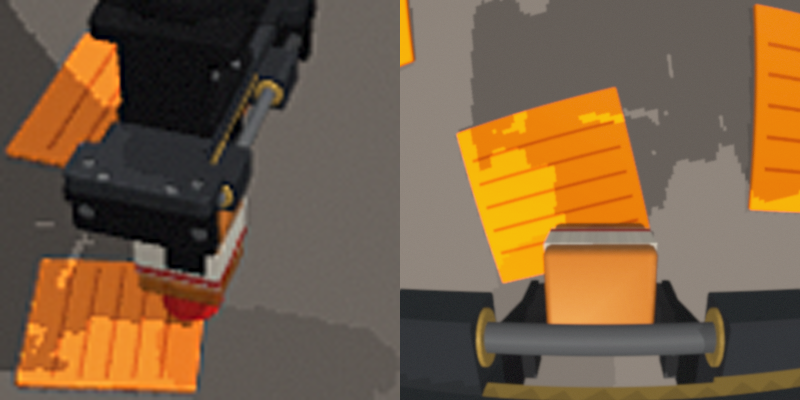

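The scene half shows the bottle hanging cap-down between the fingers, red cap at (190,305). The wrist half shows its base face up near (600,285). I'll tighten fully and lift.

>>> jog_arm([
  [0, 0, 0, 0],
  [0, 0, 0, 0],
  [0, 0, -0.4, 0],
  [0, 0, -0.8, 0],
  [0, 0, -0.8, 0],
  [0, 0, 0, 0],
], grip=46.5)

```text
time_s: 13.85
tcp_pos: [0.5883, -0.0558, 0.284]
ee_rot: [[-0.256, -0.967, 0.004], [-0.967, 0.256, 0.0], [-0.001, -0.004, -1.0]]
wrist_force: [0.3, 0.6, -2.0]
gripper_width: 0.55
gripper_force: 30.0
```

```bash
python3 -c "
from h import *
im=eyes.capture('wrist');cv2.imwrite('pics/w3.png',im);print([c for c in column(im) if 150<c[1]<340])
for v in range(215,262,2):print(v,im[v,312:326].mean(0).astype(int).tolist(),end=' ')
# predicted rows for tilts with grip u~5
for tl in(60,70,80,90,100):
  t=np.radians(tl);a=np.array([np.cos(t),np.sin(t)]);n=np.array([np.sin(t),-np.cos(t)])
  for u0 in(5,10):
    b=np.array([0,.164])-u0/1e3*a
    print(tl,u0,[round(float(wproj([[q[0],0,q[1]]])[0,1])) for q in (b+u/1e3*a+.024*n for u in(0,7.5,27.5,28.1,31.7))])
plan([.620,.1815,.29],-104.8)"
```

```text
[('.', 218, 220), ('a', 221, 228), ('.', 230, 244), ('a', 245, 324), ('.', 325, 387)]
215 [10, 149, 245] 217 [10, 172, 246] 219 [10, 182, 247] 221 [10, 174, 246] 223 [14, 113, 196] 225 [24, 62, 114] 227 [49, 70, 115] 229 [46, 56, 117] 231 [90, 98, 134] 233 [122, 132, 139] 235 [123, 133, 138] 237 [123, 133, 138] 239 [123, 133, 138] 241 [124, 134, 141] 243 [115, 132, 150] 245 [54, 84, 122] 247 [42, 79, 120] 249 [42, 87, 138] 251 [43, 98, 162] 253 [45, 110, 184] 255 [48, 121, 205] 257 [50, 129, 218] 259 [51, 131, 220] 261 [52, 132, 220] 60 5 [296, 280, 243, 242, 236]
60 10 [307, 290, 252, 251, 244]
70 5 [286, 273, 243, 243, 238]
70 10 [295, 282, 250, 249, 244]
80 5 [278, 268, 246, 245, 242]
80 10 [284, 274, 251, 250, 247]
90 5 [271, 265, 250, 250, 248]
90 10 [275, 269, 254, 253, 251]
100 5 [266, 263, 256, 256, 255]
100 10 [268, 265, 258, 258, 257]
t=13.9 pos [ 0.5878 -0.0559  0.2825] yaw -104.85 F [-1.4 -0.1 -2.3] gw 47.4 gf 30.0 n 13
[[-0.91,0.11,-0.03,-0.0],[-0.91,0.11,-0.03,-0.0],[-0.91,0.11,-0.03,-0.0],[-0.91,0.11,-0.03,-0.0],[-0.91,0.11,-0.03,-0.0],[-0.91,0.11,-0.03,-0.0],[-0.91,0.11,-0.03,-0.0],[-0.91,0.11,-0.03,-0.0],[-0.91,0.11,-0.03,-0.0],[-0.91,0.11,-0.03,-0.0]]
[[-0.91,0.11,-0.03,-0.0],[-0.91,0.11,-0.03,-0.0],[-0.91,0.11,-0.03,-0.0]]
```

```bash
cat >> h.py <<'E'
def hang(o):
    o=np.array(o,float)
    def f(p):
        a=np.array([np.cos(p[2]),np.sin(p[2])]);n=np.array([np.sin(p[2]),-np.cos(p[2])])
        q=p[:2]+np.outer(o[:,0],a)/1e3+.024*n
        return wproj(np.c_[q[:,0],0*q[:,0],q[:,1]])[:,1]-o[:,1]
    b=least_squares(f,[0,.158,1.4]);x,z,t=b.x;g=np.array([0,.164])-[x,z];a=np.array([np.cos(t),np.sin(t)])
    c=np.array([x,z])+.074*a;n=np.array([np.sin(t),-np.cos(t)])
    print('base',x*1e3,z*1e3,'tilt',np.degrees(t),b.fun.round(1),'u,h',g@a*1e3,g@n*1e3,'cap top centre tool',c*1e3,'lowest rim tool',(c-.017*n)*1e3,(c+.017*n)*1e3)
E
python3 -c "
from h import *
hang([(7.5,244.3),(27.5,230.7),(50,222.5)])
hang([(0,252),(7.5,244.3),(27.5,230.7),(50,222.5)])
hang([(7.5,244.3),(27.5,231.5),(31.7,228),(50,223)])
"
```

```text
base 39.937090517716214 55.32571261503946 tilt 99.22974404583701 [0. 0. 0.] u,h 113.67295031467081 -21.989367985634175 cap top centre tool [ 28.06796266 128.36764443] lowest rim tool [ 11.28805941 125.6409529 ] [ 44.84786592 131.09433597]
base 38.41395549590906 60.449229202489605 tilt 98.82701784113824 [ 0.1 -0.1  0.1 -0.1] u,h 108.21902037162353 -22.06893154201954 cap top centre tool [ 27.05852092 133.5727829 ] lowest rim tool [ 10.25986669 130.96410198] [ 43.85717515 136.18146382]
base 41.08929975835031 51.523840839014134 tilt 99.63649649212685 [ 0.  -0.8  0.9 -0.1] u,h 117.76729279576453 -21.68136715697743 cap top centre tool [ 28.7019383  124.47967183] lowest rim tool [ 11.94181496 121.63392663] [ 45.46206163 127.32541703]
```

>>> jog_arm([
  [-0.5, 0.06, 0, 0],
  [-0.9, 0.11, 0, 0],
  [-0.9, 0.11, 0, 0],
  [-0.9, 0.11, 0, 0],
  [-0.9, 0.11, 0, 0],
  [-0.9, 0.11, 0, 0],
  [-0.9, 0.11, 0, 0],
  [-0.9, 0.11, 0, 0],
  [-0.9, 0.11, 0, 0],
  [-0.9, 0.11, 0, 0],
])

```text
time_s: 14.9
tcp_pos: [0.6118, 0.1173, 0.2818]
ee_rot: [[-0.256, -0.967, 0.0], [-0.967, 0.256, -0.0], [0.0, -0.0, -1.0]]
wrist_force: [0.6, -0.3, -1.8]
gripper_width: 0.547
gripper_force: 30.0
```

>>> jog_arm([
  [-0.9, 0.11, 0, 0],
  [-0.9, 0.11, 0, 0],
  [-0.9, 0.11, 0, 0],
  [-0.6, 0.07, 0, 0],
  [0, 0, 0, 0],
])

```text
time_s: 15.4
tcp_pos: [0.621, 0.1834, 0.2816]
ee_rot: [[-0.254, -0.967, 0.0], [-0.967, 0.254, 0.0], [-0.0, -0.0, -1.0]]
wrist_force: [0.4, -0.5, -2.0]
gripper_width: 0.55
gripper_force: 30.0
```

>>> jog_arm([
  [0, 0, 0.4, 0],
  [0, 0, 0.4, 0],
  [0, 0, 0.3, 0],
  [0, 0, 0.1, 0],
  [0, 0, 0, 0],
])

```text
time_s: 15.9
tcp_pos: [0.6207, 0.1811, 0.2571]
ee_rot: [[-0.257, -0.966, -0.001], [-0.966, 0.257, -0.001], [0.001, 0.001, -1.0]]
wrist_force: [-0.6, -0.4, -2.6]
gripper_width: 0.55
gripper_force: 30.0
```

>>> jog_arm([
  [0, 0, 0.05, 0],
  [0, 0, 0.05, 0],
  [0, 0, 0.05, 0],
  [0, 0, 0, 0],
])

```text
time_s: 16.3
tcp_pos: [0.6207, 0.1817, 0.2548]
ee_rot: [[-0.256, -0.967, -0.0], [-0.967, 0.256, 0.0], [-0.0, 0.0, -1.0]]
wrist_force: [0.4, -1.5, -2.1]
gripper_width: 0.551
gripper_force: 30.0
```

>>> jog_arm([
  [0, 0, 0.05, 0],
  [0, 0, 0.05, 0],
  [0, 0, 0, 0],
])

```text
time_s: 16.6
tcp_pos: [0.6207, 0.1816, 0.2526]
ee_rot: [[-0.256, -0.967, -0.0], [-0.967, 0.256, -0.0], [0.0, 0.0, -1.0]]
wrist_force: [-0.5, -0.1, -3.3]
gripper_width: 0.55
gripper_force: 30.0
```

>>> jog_arm([
  [0, 0, 0.05, 0],
  [0, 0, 0.05, 0],
  [0, 0, 0, 0],
])

```text
time_s: 16.9
tcp_pos: [0.6207, 0.1816, 0.2505]
ee_rot: [[-0.256, -0.967, -0.0], [-0.967, 0.256, -0.0], [0.0, 0.0, -1.0]]
wrist_force: [-0.8, 0.5, -3.0]
gripper_width: 0.551
gripper_force: 30.0
```

>>> jog_arm([
  [0, 0, 0.05, 0],
  [0, 0, 0.05, 0],
  [0, 0, 0, 0],
])

```text
time_s: 17.2
tcp_pos: [0.6207, 0.1816, 0.2485]
ee_rot: [[-0.256, -0.967, -0.0], [-0.967, 0.256, -0.0], [0.0, 0.0, -1.0]]
wrist_force: [0.3, -0.6, -1.5]
gripper_width: 0.547
gripper_force: 30.0
```

>>> jog_arm([
  [0, 0, 0.05, 0],
  [0, 0, 0, 0],
])

```text
time_s: 17.4
tcp_pos: [0.6207, 0.1816, 0.2476]
ee_rot: [[-0.256, -0.967, -0.0], [-0.967, 0.256, -0.0], [0.0, 0.0, -1.0]]
wrist_force: [0.5, -0.2, -1.9]
gripper_width: 0.552
gripper_force: 30.0
```

>>> jog_arm([
  [0, 0, 0.05, 0],
  [0, 0, 0, 0],
])

```text
time_s: 17.6
tcp_pos: [0.6207, 0.1816, 0.2466]
ee_rot: [[-0.256, -0.967, -0.0], [-0.967, 0.256, -0.0], [0.0, 0.0, -1.0]]
wrist_force: [-0.1, 0.3, -2.9]
gripper_width: 0.549
gripper_force: 30.0
```

>>> jog_arm([
  [0, 0, 0.04, 0],
  [0, 0, 0, 0],
])

```text
time_s: 17.8
tcp_pos: [0.6207, 0.1816, 0.2458]
ee_rot: [[-0.256, -0.967, -0.0], [-0.967, 0.256, -0.0], [0.0, 0.0, -1.0]]
wrist_force: [-0.3, 0.7, -2.4]
gripper_width: 0.552
gripper_force: 30.0
```

>>> jog_arm([
  [0, 0, 0.04, 0],
  [0, 0, 0, 0],
])

```text
time_s: 18.0
tcp_pos: [0.6207, 0.1816, 0.245]
ee_rot: [[-0.256, -0.967, -0.0], [-0.967, 0.256, -0.0], [0.0, 0.0, -1.0]]
wrist_force: [-0.2, 0.0, -2.2]
gripper_width: 0.544
gripper_force: 30.0
```

>>> jog_arm([
  [0, 0, 0.05, 0],
  [0, 0, 0.05, 0],
  [0, 0, 0, 0],
])

```text
time_s: 18.3
tcp_pos: [0.6208, 0.1817, 0.2439]
ee_rot: [[-0.256, -0.967, 0.0], [-0.967, 0.256, 0.0], [-0.0, -0.0, -1.0]]
wrist_force: [-1.2, 1.1, 3.1]
gripper_width: 0.55
gripper_force: 30.0
```

>>> jog_arm([
  [0, 0, 0.05, 0],
  [0, 0, 0.05, 0],
  [0, 0, 0, 0],
])

```text
time_s: 18.6
tcp_pos: [0.6208, 0.1818, 0.2438]
ee_rot: [[-0.255, -0.967, 0.001], [-0.967, 0.255, -0.0], [-0.0, -0.001, -1.0]]
wrist_force: [-4.7, -0.2, 11.4]
gripper_width: 0.548
gripper_force: 30.0
```

>>> jog_arm([
  [0, 0, 0.05, 0],
  [0, 0, 0, 0],
])

```text
time_s: 18.8
tcp_pos: [0.6207, 0.1818, 0.2438]
ee_rot: [[-0.255, -0.967, 0.001], [-0.967, 0.255, -0.0], [-0.0, -0.001, -1.0]]
wrist_force: [-6.0, -0.4, 16.0]
gripper_width: 0.548
gripper_force: 30.0
```

```bash
python3 -c "
from h import *
look('l5',('scene','wrist'))
print(sense()['wrist_force'],sense()['time_s'])"
```

```text
[-6.31218406 -0.41474467 15.38528762] 18.9
```

View pics/l5.png

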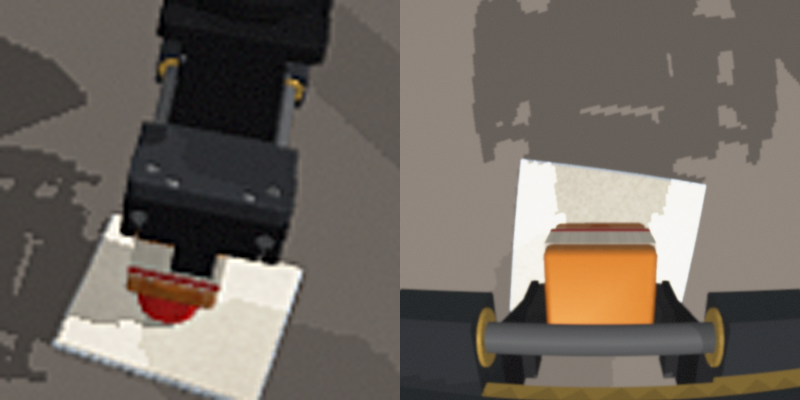

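The view shows the bottle standing cap-down at the middle of the white pad, but the contact force has reached 16 N. I'll back off before releasing.

>>> jog_arm([
  [0, 0, -0.1, 0],
  [0, 0, -0.08, 0],
  [0, 0, 0, 0],
])

```text
time_s: 19.2
tcp_pos: [0.6209, 0.1817, 0.2439]
ee_rot: [[-0.256, -0.967, 0.0], [-0.967, 0.256, 0.0], [-0.0, -0.0, -1.0]]
wrist_force: [-3.1, 0.8, 2.4]
gripper_width: 0.552
gripper_force: 30.0
```

Now release slowly.

>>> jog_arm([
  [0, 0, -0.02, 0],
  [0, 0, 0, 0],
  [0, 0, 0, 0],
], grip=48.5)

```text
time_s: 19.5
tcp_pos: [0.621, 0.1817, 0.2438]
ee_rot: [[-0.256, -0.967, 0.0], [-0.967, 0.256, 0.0], [-0.0, -0.0, -1.0]]
wrist_force: [0.8, 1.2, 0.6]
gripper_width: 0.555
gripper_force: 0.1
```

>>> jog_arm([
  [0, 0, 0, 0],
  [0, 0, 0, 0],
  [0, 0, 0, 0],
], grip=60)

```text
time_s: 19.8
tcp_pos: [0.6208, 0.1816, 0.2441]
ee_rot: [[-0.256, -0.967, -0.0], [-0.967, 0.256, -0.0], [0.0, 0.0, -1.0]]
wrist_force: [-0.3, 0.5, -0.4]
gripper_width: 0.677
gripper_force: 0.0
```

>>> jog_arm([
  [0, 0, -0.3, 0],
  [0, 0, -0.8, 0],
  [0, 0, -0.8, 0],
  [0, 0, -0.3, 0],
  [0, 0, 0, 0],
])

```text
time_s: 20.3
tcp_pos: [0.621, 0.1818, 0.2896]
ee_rot: [[-0.256, -0.967, 0.002], [-0.967, 0.256, 0.001], [-0.002, -0.002, -1.0]]
wrist_force: [0.7, -0.4, -0.4]
gripper_width: 0.688
gripper_force: 0.0
```

```bash
python3 -c "
from h import *
im=eyes.capture('wrist');cv2.imwrite('pics/w4.png',im);print([c for c in column(im) if 60<c[1]<380])
for c in('top','scene'):
  eyes.capture(c);print(c,[(d['centre'].round(3) if hasattr(d['centre'],'round') else d['centre'],d['conf']) for d in eyes.spot_in(c,'bottle')])
hv=cv2.cvtColor(im,cv2.COLOR_BGR2HSV)
m=(hv[...,0]>8)&(hv[...,0]<20)&(hv[...,1]>150)&(hv[...,2]>170);n,l,s,ce=cv2.connectedComponentsWithStats(m.astype(np.uint8))
for i in range(1,n):
  if s[i,4]>500:
    b=cv2.minAreaRect(px(l==i).astype(np.float32));print(s[i],ce[i],b)
look('l6',('scene','wrist'))
print(sense()['time_s'],sense()['tcp_pos'])
"
```

```text
[('w', 163, 205), ('a', 207, 209), ('.', 210, 219), ('a', 220, 301), ('w', 303, 309), ('.', 310, 387)]
top [([0.6173, 0.1599, 0.0798], 0.83)]
scene [([0.6398, 0.1679, 0.0669], 0.81)]
[ 277  224   87   78 6474] [320.05900525 261.79363608] ((319.9999694824219, 262.5), (85.99998474121094, 76.99998474121094), 0.0)
20.65 [0.62067631 0.18158949 0.28736886]
```

View pics/l6.png

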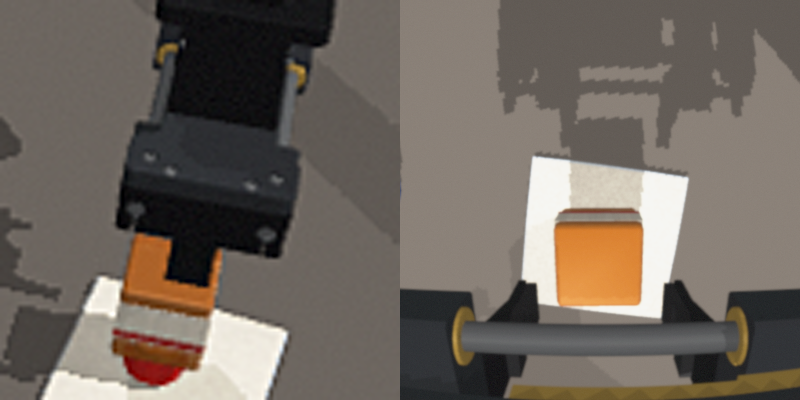

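The bottle stands cap-down on the pad, base face centred at (600,265) in the wrist half. I'll leave it well over two seconds, centring above it meanwhile (10.8 mm along tool x).

>>> jog_arm([
  [0.27, 0, 0, 0],
  [0.27, 0, 0, 0],
  [0, 0, 0, 0],
  [0, 0, 0, 0],
  [0, 0, 0, 0],
  [0, 0, 0, 0],
  [0, 0, 0, 0],
  [0, 0, 0, 0],
  [0, 0, 0, 0],
  [0, 0, 0, 0],
], grip=60)

```text
time_s: 21.65
tcp_pos: [0.618, 0.1712, 0.2881]
ee_rot: [[-0.256, -0.967, -0.0], [-0.967, 0.256, -0.0], [0.0, 0.0, -1.0]]
wrist_force: [0.7, -0.5, -0.3]
gripper_width: 0.687
gripper_force: 0.0
```

>>> jog_arm([
  [0, 0, 0, 0],
  [0, 0, 0, 0],
  [0, 0, 0, 0],
  [0, 0, 0, 0],
  [0, 0, 0, 0],
  [0, 0, 0, 0],
  [0, 0, 0, 0],
  [0, 0, 0, 0],
  [0, 0, 0, 0],
  [0, 0, 0, 0],
])

```text
time_s: 22.65
tcp_pos: [0.618, 0.1712, 0.2882]
ee_rot: [[-0.256, -0.967, 0.0], [-0.967, 0.256, 0.0], [-0.0, -0.0, -1.0]]
wrist_force: [-0.1, 1.0, -0.2]
gripper_width: 0.69
gripper_force: 0.0
```

```bash
python3 -c "
from h import *
im=eyes.capture('wrist');print([c for c in column(im) if 60<c[1]<380])
plan([.618,.171,.239],-104.8,n=5)"
```

```text
[('w', 179, 223), ('a', 225, 227), ('.', 228, 240), ('a', 241, 320), ('.', 321, 387)]
t=22.7 pos [0.618  0.1712 0.2882] yaw -104.84 F [-0.2 -0.2  0.1] gw 59.8 gf 0.0 n 5
[[0.0,-0.0,0.49,-0.0],[0.0,-0.0,0.49,-0.0],[0.0,-0.0,0.49,-0.0],[0.0,-0.0,0.49,-0.0],[0.0,-0.0,0.49,-0.0]]
```

>>> jog_arm([
  [0, 0, 0.5, 0],
  [0, 0, 0.6, 0],
  [0, 0, 0.6, 0],
  [0, 0, 0.5, 0],
  [0, 0, 0.25, 0],
  [0, 0, 0, 0],
])

```text
time_s: 23.3
tcp_pos: [0.6178, 0.1711, 0.2377]
ee_rot: [[-0.256, -0.967, -0.002], [-0.967, 0.256, -0.001], [0.002, 0.002, -1.0]]
wrist_force: [0.7, -0.5, -0.6]
gripper_width: 0.69
gripper_force: 0.0
```

>>> jog_arm([
  [0, 0, 0, 0],
  [0, 0, 0, 0],
  [0, 0, 0, 0],
  [0, 0, -0.3, 0],
  [0, 0, -0.7, 0],
  [0, 0, -0.7, 0],
  [0, 0, -0.3, 0],
], grip=46.5)

```text
time_s: 24.0
tcp_pos: [0.6185, 0.1714, 0.282]
ee_rot: [[-0.256, -0.967, 0.004], [-0.967, 0.256, 0.002], [-0.003, -0.003, -1.0]]
wrist_force: [-0.2, -0.3, -1.4]
gripper_width: 0.55
gripper_force: 30.0
```

```bash
python3 -c "
from h import *
plan([.603,-.145,.28],-90)"
```

```text
t=24.0 pos [0.6185 0.1714 0.282 ] yaw -104.82 F [-0.2 -0.3 -1.4] gw 47.8 gf 30.0 n 17
[[0.91,-0.19,0.01,-0.19],[0.91,-0.18,0.01,-0.19],[0.92,-0.17,0.01,-0.19],[0.92,-0.15,0.01,-0.19],[0.92,-0.14,0.01,-0.19],[0.92,-0.12,0.01,-0.19],[0.93,-0.11,0.01,-0.19],[0.93,-0.1,0.01,-0.19],[0.93,-0.08,0.01,-0.19],[0.93,-0.07,0.01,-0.19]]
[[0.93,-0.05,0.01,-0.19],[0.93,-0.04,0.01,-0.19],[0.93,-0.03,0.01,-0.19],[0.93,-0.01,0.01,-0.19],[0.93,0.0,0.01,-0.19],[0.93,0.02,0.01,-0.19],[0.93,0.03,0.01,-0.19]]
```

>>> jog_arm([
  [0.91, -0.19, 0, -0.19],
  [0.91, -0.18, 0, -0.19],
  [0.92, -0.17, 0, -0.19],
  [0.92, -0.15, 0, -0.19],
  [0.92, -0.14, 0, -0.19],
  [0.92, -0.12, 0, -0.19],
  [0.93, -0.11, 0, -0.19],
  [0.93, -0.1, 0, -0.19],
  [0.93, -0.08, 0, -0.19],
  [0.93, -0.07, 0, -0.19],
])

```text
time_s: 25.0
tcp_pos: [0.6087, -0.0157, 0.2799]
ee_rot: [[-0.106, -0.994, 0.001], [-0.994, 0.106, 0.0], [-0.0, -0.001, -1.0]]
wrist_force: [0.6, -0.2, -2.1]
gripper_width: 0.549
gripper_force: 30.0
```

>>> jog_arm([
  [0.93, -0.05, 0.0, -0.19],
  [0.93, -0.04, 0.0, -0.19],
  [0.93, -0.03, 0.0, -0.19],
  [0.93, -0.01, 0.3, -0.19],
  [0.93, 0.0, 0.5, -0.19],
  [0.93, 0.02, 0.6, -0.19],
  [0.93, 0.03, 0.5, -0.19],
  [0, 0, 0.15, 0],
  [0, 0, 0, 0],
])

```text
time_s: 25.9
tcp_pos: [0.6024, -0.1454, 0.2385]
ee_rot: [[-0.002, -1.0, 0.0], [-1.0, 0.002, 0.0], [-0.0, -0.0, -1.0]]
wrist_force: [0.9, 0.0, -1.8]
gripper_width: 0.545
gripper_force: 30.0
```

```bash
python3 -c "
from h import *
plan([.603,-.145,.2385],-90)"
```

```text
t=25.9 pos [ 0.6024 -0.1454  0.2385] yaw -90.1 F [ 0.9  0.  -1.8] gw 47.4 gf 30.0 n 1
[[-0.02,-0.03,-0.0,-0.02]]
```

>>> jog_arm([
  [0, 0, 0.08, 0],
  [0, 0, 0, 0],
])

```text
time_s: 26.1
tcp_pos: [0.6028, -0.1445, 0.2379]
ee_rot: [[0.001, -1.0, 0.002], [-1.0, -0.001, -0.001], [0.001, -0.002, -1.0]]
wrist_force: [-0.5, -0.2, 3.1]
gripper_width: 0.553
gripper_force: 30.0
```

>>> jog_arm([
  [0, 0, 0, 0],
  [0, 0, 0, 0],
], grip=47.85)

```text
time_s: 26.3
tcp_pos: [0.603, -0.1447, 0.2378]
ee_rot: [[0.0, -1.0, 0.003], [-1.0, -0.0, -0.0], [0.0, -0.003, -1.0]]
wrist_force: [-0.7, 0.7, 5.9]
gripper_width: 0.549
gripper_force: 5.1
```

>>> jog_arm([
  [-0.3, 0, 0, 0],
  [-0.3, 0, 0, 0],
  [-0.31, 0, 0.01, 0],
  [-0.31, 0, 0.01, 0],
  [-0.3, 0, 0.05, 0],
  [-0.3, 0, 0.06, 0],
])

```text
time_s: 26.9
tcp_pos: [0.6027, -0.1079, 0.2336]
ee_rot: [[-0.0, -1.0, 0.001], [-1.0, 0.0, 0.0], [-0.0, -0.001, -1.0]]
wrist_force: [1.5, -1.1, -0.3]
gripper_width: 0.555
gripper_force: 5.0
```

```bash
python3 -c "
from h import *
im=eyes.capture('wrist');cv2.imwrite('pics/w5.png',im);print([c for c in column(im) if 60<c[1]<380])
try: tilt(im)
except Exception as e: print('x')
print(sense()['wrist_force'],sense()['gripper_force'])"
```

```text
[('a', 184, 198), ('r', 199, 220), ('a', 221, 240), ('.', 241, 242), ('.', 244, 245), ('r', 246, 252), ('w', 254, 291), ('.', 292, 293), ('a', 294, 324), ('.', 325, 355), ('a', 356, 359), ('.', 362, 367), ('w', 368, 386)]
t=26.95 base(tool x,z) -3.7 149.8 tilt 62.7 res [-0.3  0.4  0.4 -0.5  0. ] gf 5.1 F [1.7 0.5 1. ] tcp [ 0.6026 -0.1072  0.2333]
grip at u,h (mm) 14.4 -3.2 captop world z 0.0178 lowest cap rim z 0.01
[('a', 184, 198), ('r', 199, 220), ('a', 221, 240), ('r', 246, 252), ('w', 254, 291), ('a', 294, 324)]
[1.65264719 0.48273116 1.00334843] 5.060925758007215
```

>>> jog_arm([
  [-0.29, 0, 0.11, 0],
  [-0.29, 0, 0.11, 0],
  [-0.27, 0, 0.16, 0],
  [-0.27, 0, 0.16, 0],
  [-0.24, 0, 0.2, 0],
  [-0.24, 0, 0.2, 0],
  [-0.2, 0, 0.24, 0],
  [-0.2, 0, 0.24, 0],
])

```text
time_s: 27.75
tcp_pos: [0.6021, -0.0684, 0.205]
ee_rot: [[-0.001, -1.0, -0.002], [-1.0, 0.001, 0.0], [-0.0, 0.002, -1.0]]
wrist_force: [-1.3, 0.6, 1.3]
gripper_width: 0.548
gripper_force: 5.0
```

```bash
python3 -c "
from h import *
im=eyes.capture('wrist');cv2.imwrite('pics/w6.png',im)
tilt(im)"
```

```text
t=27.80 base(tool x,z) -7.0 128.4 tilt 36.7 res [-0.2  0.4 -0.1  0. ] gf 4.9 F [-0.8  0.9 -0.8] tcp [ 0.6021 -0.0679  0.2043]
grip at u,h (mm) 26.9 -24.3 captop world z 0.0316 lowest cap rim z 0.018
[('a', 112, 174), ('r', 175, 217), ('a', 218, 273), ('w', 275, 278), ('r', 280, 290), ('w', 292, 323)]
```

>>> jog_arm([
  [-0.15, 0, 0.2, 0],
  [-0.2, 0, 0.25, 0],
  [-0.2, 0, 0.2, 0],
  [0, 0, 0, 0],
])

```text
time_s: 28.2
tcp_pos: [0.6024, -0.0576, 0.1925]
ee_rot: [[-0.0, -1.0, -0.0], [-1.0, 0.0, -0.0], [0.0, 0.0, -1.0]]
wrist_force: [-2.0, -0.6, 2.6]
gripper_width: 0.551
gripper_force: 5.1
```

```bash
python3 -c "
from h import *
im=eyes.capture('wrist');cv2.imwrite('pics/w7.png',im)
tilt(im)"
```

```text
t=28.25 base(tool x,z) -11.0 163.9 tilt -1.4 res [ 0.  -0.1  0.6 -0.5] gf 5.1 F [-2.3 -1.2  1.4] tcp [ 0.6023 -0.0577  0.1925]
grip at u,h (mm) 11.0 -0.4 captop world z 0.0305 lowest cap rim z 0.0135
[('a', 86, 167), ('r', 168, 229), ('a', 230, 295), ('w', 297, 299), ('r', 301, 310), ('w', 313, 324)]
```

>>> jog_arm([
  [0, 0, 0, 0],
  [0, 0, 0, 0],
  [0.5, 0, 0, 0],
  [0.7, 0, 0, 0],
  [0.7, 0, 0, 0],
  [0.7, 0, 0, 0],
  [0.35, 0, 0, 0],
  [0, 0, 0, 0],
], grip=58)

```text
time_s: 29.05
tcp_pos: [0.6023, -0.1183, 0.1925]
ee_rot: [[-0.003, -1.0, -0.0], [-1.0, 0.003, -0.0], [0.0, 0.0, -1.0]]
wrist_force: [-1.0, 0.5, -0.8]
gripper_width: 0.67
gripper_force: 0.0
```

>>> jog_arm([
  [0, 0, 0, 0],
  [0, 0, 0, 0],
  [0, 0, 0, 0],
  [0, 0, 0, 0],
  [0, 0, 0, 0],
  [0, 0, 0, 0],
], grip=33.8)

```text
time_s: 29.65
tcp_pos: [0.6024, -0.1165, 0.1925]
ee_rot: [[-0.0, -1.0, -0.0], [-1.0, 0.0, 0.0], [-0.0, 0.0, -1.0]]
wrist_force: [-1.2, 0.5, 0.1]
gripper_width: 0.39
gripper_force: 0.2
```

>>> jog_arm([
  [0, 0, 0, 0],
  [0, 0, 0, 0],
  [0, 0, 0, 0],
], grip=33.5)

```text
time_s: 29.95
tcp_pos: [0.6023, -0.1166, 0.1925]
ee_rot: [[-0.001, -1.0, -0.0], [-1.0, 0.001, 0.0], [-0.0, 0.0, -1.0]]
wrist_force: [-0.9, 2.0, 1.0]
gripper_width: 0.388
gripper_force: 7.5
```

>>> jog_arm([
  [0, 0, -0.3, 0],
  [0, 0, -0.6, 0],
  [0, 0, -0.7, 0],
  [0, 0, -0.7, 0],
  [0, 0, -0.4, 0],
  [0, 0, 0, 0],
])

```text
time_s: 30.55
tcp_pos: [0.6029, -0.1168, 0.2488]
ee_rot: [[-0.001, -1.0, 0.004], [-1.0, 0.001, 0.0], [-0.0, -0.004, -1.0]]
wrist_force: [-0.3, 0.6, -1.5]
gripper_width: 0.392
gripper_force: 8.9
```

```bash
python3 -c "
from h import *
im=eyes.capture('wrist');cv2.imwrite('pics/w8.png',im)
print([c for c in column(im) if 60<c[1]<380])
im=eyes.capture('scene');cv2.imwrite('pics/s8.png',im);s=sense();print(s['wrist_force'],s['gripper_force'],s['tcp_pos'])
for n in('bottle',):
  for d in eyes.outline_of('scene',n)[:1]:
    q=px(d['mask']);print(d['conf'],q.min(0),q.max(0),q.mean(0))
p=s['tcp_pos']-[0,0,.164];print(proj('scene',[p,p+[0,.07,0],p-[0,0,.07]]))
"
```

```text
[('a', 195, 283), ('r', 284, 323), ('.', 324, 355), ('r', 356, 363), ('a', 364, 400)]
[-0.44735268  0.00348037 -1.82330055] 8.92510521429358 [ 0.60219608 -0.11674172  0.24673506]
0.76 [274 228] [307 264] [292.42929936 247.44203822]
[[270.67038074 238.72308018]
 [306.15692221 239.45433609]
 [273.28928243 263.78713386]]
```

>>> jog_arm([
  [0, 0, -0.6, 0],
  [0, 0, 0, 0],
  [0, 0, -0.7, 0],
  [0, 0, 0.7, 0],
  [0, 0, -0.7, 0],
  [0, 0, 0.7, 0],
  [0, 0, 0, 0],
], grip=33.6)

```text
time_s: 31.4
tcp_pos: [0.6017, -0.1167, 0.2569]
ee_rot: [[-0.001, -1.0, -0.003], [-1.0, 0.001, 0.001], [-0.001, 0.003, -1.0]]
wrist_force: [-0.4, -0.3, -2.2]
gripper_width: 0.382
gripper_force: 7.2
```

```bash
cat >> h.py <<'E'
def ob():
    im=eyes.capture('wrist');print([c for c in column(im) if 60<c[1]<380])
    eyes.capture('scene');s=sense();print(round(s['time_s'],2),s['wrist_force'].round(1),s['gripper_force'].round(1),s['gripper_width']*87,s['tcp_pos'].round(4))
    for d in eyes.outline_of('scene','bottle')[:1]:
        q=px(d['mask']);print(d['conf'],q.min(0),q.max(0),q.mean(0))
    p=s['tcp_pos']-[0,0,.164];print(proj('scene',[p,p+[0,.07,0],p-[0,0,.07]]).round())
E
python3 -c "
from h import *
ob()"
```

```text
[('a', 193, 284), ('r', 285, 323), ('.', 324, 355), ('r', 356, 364), ('a', 365, 400)]Traceback (most recent call last):
  File "<string>", line 3, in <module>
    ob()
    ~~^^
  File "h.py", line 90, in ob
    eyes.capture('scene');s=sense();print(round(s['time_s'],2),s['wrist_force'].round(1),s['gripper_force'].round(1),s['gripper_width']*87,s['tcp_pos'].round(4))
                                                                                         ^^^^^^^^^^^^^^^^^^^^^^^^
AttributeError: 'float' object has no attribute 'round'
```

>>> jog_arm([
  [0, 0, 0, 0],
  [0, 0, -0.8, 0],
  [0, 0, 0.8, 0],
  [0, 0, -0.8, 0],
  [0, 0, 0.8, 0],
  [0, 0, -0.8, 0],
  [0, 0, 0.8, 0],
  [0, 0, 0, 0],
], grip=33.72)

```text
time_s: 32.3
tcp_pos: [0.6017, -0.1167, 0.2572]
ee_rot: [[-0.001, -1.0, -0.003], [-1.0, 0.001, 0.001], [-0.001, 0.003, -1.0]]
wrist_force: [-0.6, -0.8, -2.5]
gripper_width: 0.385
gripper_force: 3.8
```

```bash
sed -i "s/s\['gripper_force'\].round(1)/s['gripper_force']/" h.py; python3 -c "
from h import *
ob()"
```

```text
[('a', 193, 231), ('w', 233, 243), ('.', 246, 250), ('a', 251, 281), ('r', 282, 324), ('.', 325, 355), ('r', 356, 359), ('w', 361, 385)]
32.4 [ 0.2 -0.6 -2.3] 3.8517985492944717 33.81225910259636 [ 0.6023 -0.1167  0.2583]
0.75 [260 237] [287 268] [274.52736318 255.67661692]
[[270. 234.]
 [306. 235.]
 [273. 260.]]
```

>>> jog_arm([
  [-0.2, 0, 0, 0],
  [-0.23, 0.03, 0, 0],
  [0, 0, 0.2, 0],
  [0, 0, 0.2, 0],
  [0, 0, 0, 0],
], grip=33.4)

```text
time_s: 32.95
tcp_pos: [0.6015, -0.108, 0.2496]
ee_rot: [[-0.001, -1.0, -0.002], [-1.0, 0.001, 0.0], [-0.0, 0.002, -1.0]]
wrist_force: [0.5, 0.1, -2.4]
gripper_width: 0.388
gripper_force: 10.0
```

```bash
python3 -c "
from h import *
ob()
im=eyes.capture('scene');h=cv2.cvtColor(im[215:300,230:320],cv2.COLOR_BGR2HSV)
w=(h[...,1]<70)&(h[...,2]>140);q=px(w)+[230,215];print('white',len(q),q.min(0),q.max(0));b=cv2.minAreaRect(q.astype(np.float32));print(b)
rd=((h[...,0]<5)|(h[...,0]>175))&(h[...,1]>150)&(h[...,2]>60);q=px(rd)+[230,215];print('red',len(q),q.min(0),q.max(0),cv2.fitLine(q.astype(np.float32),2,0,.01,.01).ravel())
"
```

```text
[('a', 181, 231), ('w', 233, 243), ('.', 246, 250), ('a', 251, 281), ('r', 282, 324), ('.', 325, 355), ('r', 356, 359), ('w', 361, 385)]
33.05 [-0.2  0.4 -2.4] 10.010605305433273 33.58503845645399 [ 0.6018 -0.1082  0.2502]
0.89 [265 243] [292 271] [278.85324232 259.41638225]
[[275. 237.]
 [310. 238.]
 [277. 263.]]
white 170 [265 254] [290 269]
((277.5, 261.5), (25.0, 15.0), 0.0)
red 24 [265 248] [288 262] [9.9998653e-01 5.1856162e-03 2.7716666e+02 2.6000000e+02]
```

>>> jog_arm([
  [-0.08, -0.06, 0.1, 0],
  [0, 0, 0.1, 0],
  [0, 0, 0.1, 0],
  [0, 0, 0, 0],
])

```text
time_s: 33.55
tcp_pos: [0.6029, -0.1065, 0.2441]
ee_rot: [[-0.001, -1.0, -0.001], [-1.0, 0.001, 0.0], [-0.0, 0.001, -1.0]]
wrist_force: [-0.8, -0.0, -3.1]
gripper_width: 0.389
gripper_force: 10.0
```

>>> jog_arm([
  [0, 0, 0.05, 0],
  [0, 0, 0, 0],
])

```text
time_s: 33.75
tcp_pos: [0.603, -0.1065, 0.2434]
ee_rot: [[-0.001, -1.0, -0.0], [-1.0, 0.001, 0.0], [-0.0, 0.0, -1.0]]
wrist_force: [-0.3, 0.2, -2.4]
gripper_width: 0.386
gripper_force: 10.0
```

One millimetre at a time, checking the force after each.

>>> jog_arm([
  [0, 0, 0.05, 0],
  [0, 0, 0, 0],
])

```text
time_s: 33.95
tcp_pos: [0.6031, -0.1066, 0.2427]
ee_rot: [[-0.001, -1.0, 0.0], [-1.0, 0.001, -0.0], [0.0, -0.0, -1.0]]
wrist_force: [0.6, -0.7, -1.2]
gripper_width: 0.385
gripper_force: 10.0
```

>>> jog_arm([
  [0, 0, 0.05, 0],
  [0, 0, 0, 0],
])

```text
time_s: 34.15
tcp_pos: [0.6032, -0.1068, 0.2425]
ee_rot: [[-0.0, -1.0, 0.001], [-1.0, 0.0, -0.001], [0.001, -0.001, -1.0]]
wrist_force: [-1.2, -1.2, 4.1]
gripper_width: 0.391
gripper_force: 10.0
```

>>> jog_arm([
  [0, 0, -0.03, 0],
  [0, 0, 0, 0],
])

```text
time_s: 34.35
tcp_pos: [0.6032, -0.1066, 0.2426]
ee_rot: [[-0.0, -1.0, 0.001], [-1.0, 0.0, -0.0], [0.0, -0.001, -1.0]]
wrist_force: [-0.6, -2.0, 2.1]
gripper_width: 0.387
gripper_force: 10.0
```

>>> jog_arm([
  [0, 0, 0, 0],
  [0, 0, 0, 0],
  [0, 0, 0, 0],
], grip=34.2)

```text
time_s: 34.65
tcp_pos: [0.6031, -0.1063, 0.2419]
ee_rot: [[-0.001, -1.0, 0.0], [-1.0, 0.001, 0.0], [-0.0, -0.0, -1.0]]
wrist_force: [1.6, 0.3, 0.6]
gripper_width: 0.391
gripper_force: 0.1
```

>>> jog_arm([
  [0, 0, 0, 0],
  [0, 0, 0, 0],
  [0, 0, 0, 0],
  [0, 0, 0, 0],
], grip=56)

```text
time_s: 35.05
tcp_pos: [0.603, -0.1065, 0.2421]
ee_rot: [[-0.001, -1.0, -0.0], [-1.0, 0.001, 0.0], [-0.0, 0.0, -1.0]]
wrist_force: [0.4, -0.1, -0.6]
gripper_width: 0.622
gripper_force: 0.0
```

>>> jog_arm([
  [0, 0, -0.3, 0],
  [0, 0, -0.8, 0],
  [0, 0, -0.8, 0],
  [0, 0, -0.9, 0],
  [0, 0, -0.9, 0],
  [0, 0, -0.9, 0],
  [0, 0, -0.9, 0],
  [0, 0, -0.5, 0],
  [0, 0, 0, 0],
])

```text
time_s: 35.95
tcp_pos: [0.6032, -0.1066, 0.3641]
ee_rot: [[-0.0, -1.0, 0.004], [-1.0, 0.0, 0.0], [-0.0, -0.004, -1.0]]
wrist_force: [0.2, 0.1, 0.1]
gripper_width: 0.638
gripper_force: 0.0
```

Run:
```python
from h import *
a=eyes.capture('scene')[190:300,220:330];w=eyes.capture('wrist');s=sense()
cv2.imwrite('pics/fin.png',np.hstack([cv2.resize(a,(400,400),interpolation=2),w[40:440,120:520]]))
h=cv2.cvtColor(w,cv2.COLOR_BGR2HSV);m=((h[...,0]<6)|(h[...,0]>174))&(h[...,1]>150)&(h[...,2]>60)
n,l,st,ce=cv2.connectedComponentsWithStats(m.astype(np.uint8));i=1+np.argmax(st[1:,4]);u=ce[i];print(st[i],u)
v=(u-[cx,cy]);rr=np.hypot(*v);th=rr/fx;d=s['ee_rot']@Tc[:3,:3]@np.r_[np.sin(th)*v/rr,np.cos(th)]
C=s['tcp_pos']+s['ee_rot']@Tc[:3,3];print('cap top at',C+d*((.078-C[2])/d[2]),s['time_s'],s['wrist_force'])
```

```text
[ 298  218   45   45 1593] [319.90772128 240.16258632]
cap top at [ 0.60250091 -0.10786038  0.078     ] 36.05 [-0.21259652  0.30283604  0.49080949]
```

View pics/fin.png

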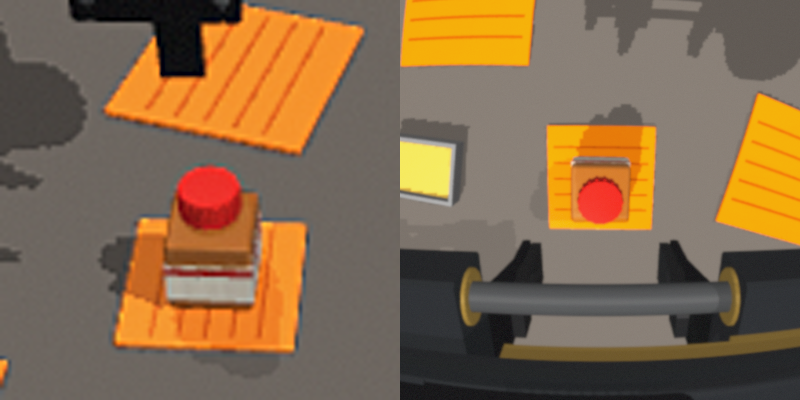

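The final view shows the bottle upright on the smallest mat, cap at (208,197) in the left half, and the measured centre (0.6025, -0.108) is about 1.5 mm from the mat's. I'm handing the job in.

```bash
python3 -c "
from station import r
print(r.finish_job())"
```

```text
the job is handed in; nothing more can be done
None
```

The bottle stood on its cap on the white pad for over three seconds and is now upright about 1.5 mm off the middle of its mat, handed in at about 36 s; it slipped from the grip three times early on (about 15 to 30 mm, onto its mat) and pressed on the pad with about 16 N before I backed off, so the gentleness may be marked down, and I saw no contact with the spool, tray, fob or screwdriver but did not re-measure them.

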